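# Sort the sanders by feel and put two away

## Task

The three sanders on the bench look the same but carry different grits: draw each one at least 5 cm along the bench to feel how strongly it bites, and let it stand there until all three have been felt. Then put the coarsest in the red bay of the sloping rack and the finest in the blue bay, each set down gently so that it lies flat on the bay's floor; the medium one is wanted next for the drawer front, so never lift it, and leave it flat on the bench. Leave the paint tin, the glue bottle and the brush where they are.

Things in the scene. Friction and masses are not known exactly. Their poses are not given: they have to be found in the camera images.
- sander_k_grip (a point): Middle of the handle of one of three hand sanders that look alike; any may be the coarse, medium or fine one, wherever it stands. Wooden handle block 92 mm long (x), 30 mm wide (y), from 16 to 62 mm above the abrasive face; this point is 42 mm above that face. Take the handle here, across its 30 mm. z points up out of the handle; the same either way round. Weight 0.7 kg, up to 12 per cent more or less.
- sander_m_grip (a point): Middle of the handle of one of three hand sanders that look alike; any may be the coarse, medium or fine one, wherever it stands. Wooden handle block 92 mm long (x), 30 mm wide (y), from 16 to 62 mm above the abrasive face; this point is 42 mm above that face. Take the handle here, across its 30 mm. z points up out of the handle; the same either way round. Weight 0.7 kg, up to 12 per cent more or less.
- sander_t_grip (a point): Middle of the handle of one of three hand sanders that look alike; any may be the coarse, medium or fine one, wherever it stands. Wooden handle block 92 mm long (x), 30 mm wide (y), from 16 to 62 mm above the abrasive face; this point is 42 mm above that face. Take the handle here, across its 30 mm. z points up out of the handle; the same either way round. Weight 0.7 kg, up to 12 per cent more or less.
- sander_k: The sander with sander_k_grip; origin at the centre of its abrasive face, on which it stands. Sole with the abrasive pad 120 mm long (x), 66 mm wide (y), 16 mm high. Drawn along the bench, a coarse sander resists with about 1.2 times the force pressing it down (weight included), a medium one 0.45, a fine one 0.2 times, all up to 15 per cent more or less. coarse_sander and so on are handle middles.
- sander_m: The sander with sander_m_grip; origin at the centre of its abrasive face, on which it stands. Sole with the abrasive pad 120 mm long (x), 66 mm wide (y), 16 mm high. Drawn along the bench, a coarse sander resists with about 1.2 times the force pressing it down (weight included), a medium one 0.45, a fine one 0.2 times, all up to 15 per cent more or less. coarse_sander and so on are handle middles.
- sander_t: The sander with sander_t_grip; origin at the centre of its abrasive face, on which it stands. Sole with the abrasive pad 120 mm long (x), 66 mm wide (y), 16 mm high. Drawn along the bench, a coarse sander resists with about 1.2 times the force pressing it down (weight included), a medium one 0.45, a fine one 0.2 times, all up to 15 per cent more or less. coarse_sander and so on are handle middles.
- tray_red: Bay for the coarse sander: fixed red plastic tray, floor sloping 0.40 rad (23 deg). Origin: centre of the floor's upper face; x up the slope, away from the low front, y across, z square to the floor. 76 mm wide inside, side walls 14 mm high; floor from 70 mm down-slope, where a 14 mm lip stops a sander (handle middle then at x = -10 mm), to 78 mm up-slope, open there.
- tray_yellow: Bay for the medium sander: fixed yellow plastic tray, floor sloping 0.40 rad (23 deg). Origin: centre of the floor's upper face; x up the slope, away from the low front, y across, z square to the floor. 76 mm wide inside, side walls 14 mm high; floor from 70 mm down-slope, where a 14 mm lip stops a sander (handle middle then at x = -10 mm), to 78 mm up-slope, open there.
- tray_blue: Bay for the fine sander: fixed blue plastic tray, floor sloping 0.40 rad (23 deg). Origin: centre of the floor's upper face; x up the slope, away from the low front, y across, z square to the floor. 76 mm wide inside, side walls 14 mm high; floor from 70 mm down-slope, where a 14 mm lip stops a sander (handle middle then at x = -10 mm), to 78 mm up-slope, open there.
- rack: the rack's fixed plywood stand, carrying the three bays side by side, 95 mm apart, in any order of colours; 175 mm deep (x) by 310 mm wide (y), about 130 mm high at the back with its bays; origin at the centre of its underside on the bench; the low edge of the bays faces its -x side, towards the robot
- paint_tin: bystander: green and steel paint tin, 86 mm across, 83 mm high; origin at its base
- glue: bystander: white glue bottle, 60 mm across, 170 mm high; origin at its base
- brush: bystander: paint brush lying flat near the wooden drawer front, 220 mm long; origin under its middle, handle towards its -x
There are look-alikes about, which are no part of the job. Leave any orange or turquoise look-alike of the sander_k alone.

How it is judged:
On the way:
1. all three sanders stand on the bench, each drawn at least 30 mm from where it started (distance of each of sander_k_grip, sander_m_grip, sander_t_grip from where it was at the start of the episode above 0.03 m and height (world z) of sander_k_grip between 0.036 and 0.047 m and angle between each of sander_k_grip, sander_m_grip, sander_t_grip's own z axis and vertical below 0.09 rad and height (world z) of sander_m_grip between 0.036 and 0.047 m and height (world z) of sander_t_grip between 0.036 and 0.047 m), for 0.1 s.
At the end, for the whole second after the job is handed in: the coarse sander lies flat (within 5 degrees) on the floor of the red bay and the fine one on that of the blue bay, each between the bay's walls with its handle middle within 20 mm of the bay's centre along the slope; the medium sander stands flat on the bench; all are released and at rest (x of coarse_sander in the frame of tray_red between -0.02 and 0.022 m and y of coarse_sander in the frame of tray_red between -0.012 and 0.012 m and z of coarse_sander in the frame of tray_red between 0.036 and 0.047 m and angle between the z axis of coarse_sander and the z axis of tray_red, either way round below 0.09 rad and x of fine_sander in the frame of tray_blue between -0.02 and 0.022 m and y of fine_sander in the frame of tray_blue between -0.012 and 0.012 m and z of fine_sander in the frame of tray_blue between 0.036 and 0.047 m and angle between the z axis of fine_sander and the z axis of tray_blue, either way round below 0.09 rad and height (world z) of medium_sander between 0.036 and 0.047 m and angle between medium_sander's own z axis and vertical below 0.09 rad and linear speed of each of sander_k, sander_m, sander_t below 0.02 m/s); the robot touches nothing.
It fails at once if the medium sander lifted off the bench (more than 15 mm) (height (world z) of medium_sander above 0.057 m).
It fails at once if a sander dropped or slammed into a bay (faster than 0.35 m/s while 5 to 28 mm above the bay's floor) ((distance between sander_k_grip and tray_red below 0.07 m and z of sander_k_grip in the frame of tray_red above 0.047 m and linear speed of sander_k above 0.35 m/s) or (distance between sander_k_grip and tray_yellow below 0.07 m and z of sander_k_grip in the frame of tray_yellow above 0.047 m and linear speed of sander_k above 0.35 m/s) or (distance between sander_k_grip and tray_blue below 0.07 m and z of sander_k_grip in the frame of tray_blue above 0.047 m and linear speed of sander_k above 0.35 m/s) or (distance between sander_m_grip and tray_red below 0.07 m and z of sander_m_grip in the frame of tray_red above 0.047 m and linear speed of sander_m above 0.35 m/s) or (distance between sander_m_grip and tray_yellow below 0.07 m and z of sander_m_grip in the frame of tray_yellow above 0.047 m and linear speed of sander_m above 0.35 m/s) or (distance between sander_m_grip and tray_blue below 0.07 m and z of sander_m_grip in the frame of tray_blue above 0.047 m and linear speed of sander_m above 0.35 m/s) or (distance between sander_t_grip and tray_red below 0.07 m and z of sander_t_grip in the frame of tray_red above 0.047 m and linear speed of sander_t above 0.35 m/s) or (distance between sander_t_grip and tray_yellow below 0.07 m and z of sander_t_grip in the frame of tray_yellow above 0.047 m and linear speed of sander_t above 0.35 m/s) or (distance between sander_t_grip and tray_blue below 0.07 m and z of sander_t_grip in the frame of tray_blue above 0.047 m and linear speed of sander_t above 0.35 m/s)).
It fails at once if the paint tin, glue bottle or brush moved more than 30 mm (distance of any of paint_tin, glue, brush from where it was at the start of the episode above 0.03 m).
It also fails if it takes over 72 s, if anything falls off the work surface, if the arm or the gripper's body presses on something with over 40 N, if the wrist force passes 120 N, or if a joint passes its speed limit or range.

## Robot

A 6-joint arm with a two-finger parallel gripper is mounted at the origin on the work surface. World frame = base frame: x ahead of the robot, y to its left, z up, the work surface at z = 0. Lengths are in m, angles in rad, forces in N, time in s.
With the tool pointing down it reaches from about 0.25 to 0.8 m from the base axis. Payload 3.9 kg.
Tool frame: the origin (TCP) lies on the centre line of the jaws, within the pads' length; the fingertips stand 8 mm ahead of it and the grasp point (between the pads) lies 11 mm behind it; y points along the fingers, x is the direction in which the jaws open and shut, and the axes are right-handed (so a half turn about y gives the same grasp; the last joint's range is limited). The gripper opens to 85 mm and grips with 20 to 120 N. Pads are 22 mm wide; open, the fingers measure 114 mm over their backs; the gripper's body (76 mm by 85 mm) begins 54 mm behind the grasp point. The pads swing forward as they close: fully open they stand 13 mm farther back than shut.
Start: joints at [1.287, 0.26, -0.138, 1.173, 0, 1.571], TCP at [0.147, 0.504, 0.239] pointing down, gripper open.
Joint ranges: [-2.78, 2.78], [-0.83, 1.72], [-1.28, 1.37], [-1.9, 2.12], [-1.57, 1.48], [-3.14, 3.14]. Speed limits (rad/s): [2.57, 2.57, 3.14, 3.14, 3.14, 3.14].

## Interface

Orientations are given as a rotation vector (axis times angle).
In Python, from rig import arm gives the robot as it stands.
- The arm moves only by the tool move_arm, never from a script. Its argument "commands" is one flat list of numbers, 5 for each row, row after row: the opening, from 0 (shut) to 1 (fully open), then the shift along the tool's x, y, z normalised to -1 to 1, where 1 is 400 mm, then the turn about the tool's y normalised to -1 to 1, where 1 is 90 degrees. A call has 1 to 5 rows; each row is the pose to reach, as a shift and turn from the pose commanded when the call began, along the tool's axes at that moment; what a row does not reach only later rows make up. A row lasts 1/8 s, in which the tool goes at most 62.5 mm and 10.7 degrees, less where a joint would pass 70% of its speed; a pose out of reach is approached as far as the arm can. A call with a number of a shift or a turn outside -1 to 1 is refused whole. A call with a gripper value outside its range is refused whole. The fingers move at their own pace and stop on an object; "newtons" is the grip in N (left out, the last holds). Time passes only in rows, so rows that repeat a pose let the fingers close. It gives the time, the measured TCP pose, the force and the opening at its end, in the units of the state.
- arm.read_state(): the state, without advancing time (a new reading comes with each control period).
- arm.camera(name): name is "scene" or "top" or "wrist"; returns the picture (420x560x3 uint8, red, green, blue); there is no depth.
- arm.get_calibration(name): a dict with "mtx" (3x3 intrinsics, pixels), "dist" ([k1, k2, p1, p2, k3] as OpenCV has them; the pictures are not rectified), "camera_from_world" (4x4, takes a point from world to camera coordinates). Camera axes: x right, y down, z forward; pixel columns grow to the right and rows downward; lengths in m; the calibration is good to about 2 mm. A picture is of the moment at which its call begins: read the wrist's pose just before it. get_calibration takes no time and is no camera call; for the wrist camera it gives the pose at the moment of the call.
- arm.job_done(): hands the job in, once; it reports no verdict.
Trained networks look in the newest picture that a camera, given by its name, has taken for a name from the list of things; names that differ only in an ending like _2 or _b are one class to them, and where a whole thing is asked for, a point or a joint stands for the part that bears it (a point fixed in the world has none). Each returns a list of dicts, best first, with "p" (0 to 1); they miss things now and then, are a little off and sometimes report something else, mostly with a low value. They report only what shows in the picture. A call takes as long as a camera call. They do not tell look-alikes from the thing itself.
- arm.boxes_of(target, camera): "extent" ([left, top, right, bottom] in pixels, round what is visible of it).
The state is a dict: "time": time; "q": joint angles; "qvel": joint speeds; "joint_torque": joint torques, N m; "position": TCP position; "orientation": TCP orientation; "force": force on the tool from outside, world axes, zero at the start; "moment": the same for the moment, N m; "finger_gap": finger opening in m.
Only numpy, scipy, OpenCV 4.12 (cv2) and the standard library are available. Lean on these libraries where they do the work, as an engineer would, in place of code of your own. Each camera call takes 0.05 s, during which the arm holds its last target.

## Working session

There is one attempt and no reset: what is moved stays moved. The work goes in short steps, Python scripts to look and compute and a tool call to move; the robot and the scene stay as the last step left them, time stands still between calls to the robot, and variables do not carry over. Pictures are saved under pics/ and viewed, and the job is handed in when it is done.

Besides the shell and the picture viewer there is one more tool, called after ">>>" by a JSON object that holds its "fn" and its "kwargs". move_arm: Moves the arm, as the interface text tells. Its arguments: {"type":"object","properties":{"commands":{"type":"array"},"newtons":{"type":"number"}},"required":["commands"]}

```bash
ls; mkdir -p pics; python3 - <<'E'
from rig import arm
import cv2
s=arm.read_state(); print(s)
for c in ("scene","top","wrist"):
    im=arm.camera(c); cv2.imwrite(f"pics/a_{c}.png",im[:,:,::-1])
    k=arm.get_calibration(c); print(c,k)
E
```

```text
pics
{'time': 0.0, 'q': array([ 1.28699222e+00,  2.60668244e-01, -1.39420868e-01,  1.17268780e+00,
       -9.58758131e-06,  1.57082818e+00]), 'qvel': array([ 7.08474035e-04, -3.31701417e-04,  6.16008960e-05,  9.36907527e-04,
       -5.98310683e-04,  1.17140944e-03]), 'joint_torque': array([-1.54604245e-04, -4.05682361e+01,  2.53922385e+01,  1.86863914e-02,
       -3.25524907e-04, -1.46076303e-06]), 'position': array([0.14681554, 0.50333815, 0.23845356]), 'orientation': array([-1.3314327 , -0.99647245,  0.99909786]), 'force': array([-0.21900708, -0.27039093,  0.72440003]), 'moment': array([-0.04623593, -0.00237547,  0.03803713]), 'finger_gap': 0.08546179074927915}
scene {'mtx': array([[418.26204254,   0.        , 277.19978955],
       [  0.        , 418.26204254, 210.08377944],
       [  0.        ,   0.        ,   1.        ]]), 'dist': array([-0.11905508,  0.        ,  0.        ,  0.        ,  0.        ]), 'camera_from_world': array([[-0.53211053,  0.84652548,  0.01590581,  0.2451272 ],
       [ 0.46302856,  0.30667665, -0.83159725, -0.18135821],
       [-0.7088462 , -0.43513681, 
[... 514 characters left out ...]
.19484465e-01],
       [ 2.03692276e-01,  1.76800017e-02, -9.78875311e-01,
         1.21123226e+00],
       [ 0.00000000e+00,  0.00000000e+00,  0.00000000e+00,
         1.00000000e+00]])}
wrist {'mtx': array([[328.58719386,   0.        , 283.85918053],
       [  0.        , 328.58719386, 207.98963371],
       [  0.        ,   0.        ,   1.        ]]), 'dist': array([0.01532023, 0.        , 0.        , 0.        , 0.        ]), 'camera_from_world': array([[ 0.28037138,  0.95989002, -0.00174654, -0.52461268],
       [ 0.91646098, -0.26714432,  0.29788117, -0.03794827],
       [ 0.28546658, -0.08511799, -0.95460136,  0.38020988],
       [ 0.        ,  0.        ,  0.        ,  1.        ]])}
```

View pics/a_top.png

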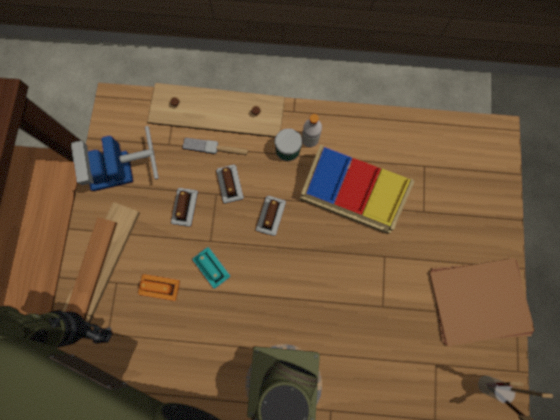

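View pics/a_scene.png

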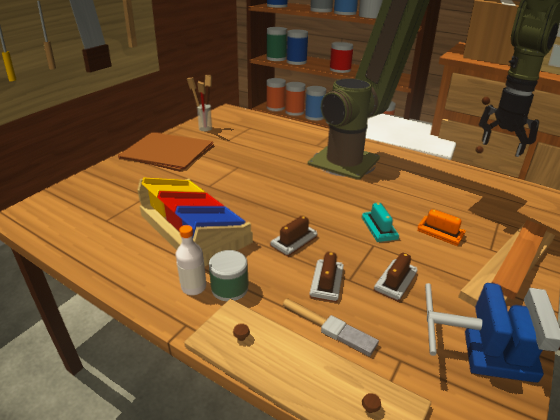

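```bash
python3 - <<'E'
from rig import arm
arm.camera("top");
for t in ("sander_k","sander_k_grip","tray_red","tray_blue","tray_yellow","rack"):
    for b in arm.boxes_of(t,"top"): print(t,b)
E
```

```text
sander_k {'extent': [137.3, 274.3, 179.3, 304.5], 'p': 0.93}
sander_k {'extent': [193.8, 250.3, 232.1, 287.9], 'p': 0.89}
sander_k {'extent': [216.3, 166.3, 242.5, 204.5], 'p': 0.82}
sander_k {'extent': [256.1, 200.2, 281.7, 235.9], 'p': 0.58}
sander_k {'extent': [169.5, 186.7, 196.6, 225.8], 'p': 0.55}
sander_k_grip {'extent': [171.6, 188.0, 194.5, 226.0], 'p': 0.96}
sander_k_grip {'extent': [136.0, 273.0, 181.6, 299.3], 'p': 0.9}
sander_k_grip {'extent': [192.5, 248.3, 228.1, 288.4], 'p': 0.57}
tray_red {'extent': [335.5, 159.8, 380.5, 217.1], 'p': 0.83}
tray_blue {'extent': [310.7, 146.6, 351.6, 204.7], 'p': 0.64}
tray_blue {'extent': [301.3, 111.9, 320.5, 147.8], 'p': 0.25}
tray_yellow {'extent': [360.2, 170.3, 408.1, 228.4], 'p': 0.73}
rack {'extent': [297.4, 148.6, 417.0, 232.7], 'p': 0.88}
```

Candidates in the top view: the brown-handled, grey-soled sanders are at (184,207), (230,184) and (271,215). The look-alikes to leave alone are turquoise at (211,268) and orange at (160,288). The bays run blue (330,176), red (358,185), yellow (385,198). Next I'll check the choice in a close crop.

```bash
cat > h.py <<'E'
import numpy as np, cv2
from scipy.spatial.transform import Rotation as R
def proj(cal,P):
    T=cal["camera_from_world"]; rv=cv2.Rodrigues(T[:3,:3])[0]
    return cv2.projectPoints(np.asarray(P,float).reshape(-1,1,3),rv,T[:3,3].copy(),cal["mtx"],cal["dist"])[0].reshape(-1,2)
def ray(cal,uv):
    n=cv2.undistortPoints(np.asarray(uv,float).reshape(-1,1,2),cal["mtx"],cal["dist"]).reshape(-1,2)
    d=np.c_[n,np.ones(len(n))]; T=cal["camera_from_world"]; Rm=T[:3,:3]
    return -Rm.T@T[:3,3], d@Rm
def onz(cal,uv,z):
    c,d=ray(cal,uv); return c+d*((z-c[2])/d[:,2])[:,None]
E
python3 - <<'E'
from h import *
from rig import arm
im=cv2.imread("pics/a_top.png")
c=cv2.resize(im[150:310,120:310],None,fx=4,fy=4,interpolation=cv2.INTER_CUBIC)[:600]; cv2.imwrite("pics/a_crop.png",c)
k=arm.get_calibration("top")
for n,uv in dict(A=(184,207),B=(230,184),C=(271,215),teal=(211,268),orange=(160,288),tin=(288,145),glue=(313,120),brL=(184,145),brR=(247,152)).items():
    print(n,onz(k,[uv],0.04).round(3))
s=arm.read_state();print(R.from_rotvec(s["orientation"]).as_matrix().round(3))
E
```

```text
A [[0.513 0.364 0.04 ]]
B [[0.603 0.225 0.04 ]]
C [[0.512 0.083 0.04 ]]
teal [[0.327 0.254 0.04 ]]
orange [[0.252 0.403 0.04 ]]
tin [[0.754 0.048 0.04 ]]
glue [[ 0.851 -0.028  0.04 ]]
brL [[0.724 0.393 0.04 ]]
brR [[0.717 0.182 0.04 ]]
[[ 0.28  0.   -0.96]
 [ 0.96 -0.    0.28]
 [-0.   -1.   -0.  ]]
```

View pics/a_crop.png

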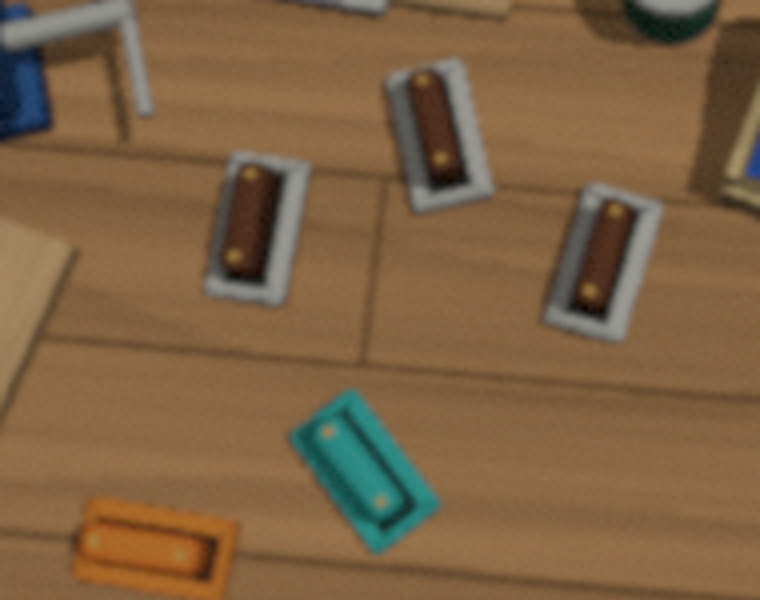

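View pics/a_wrist.png

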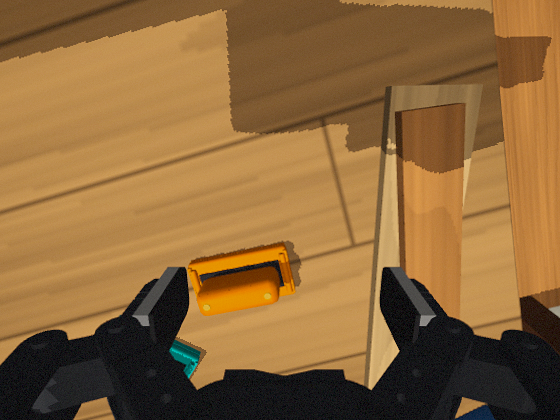

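```bash
python3 - <<'E'
from h import *
from rig import arm
k=arm.get_calibration("top")
D=dict(A=[(232,152),(311,160),(284,305),(206,293)],B=[(386,75),(460,60),(494,193),(418,212)],C=[(588,183),(662,203),(621,341),(543,321)])
for n,c in D.items():
    P=onz(k,np.array(c)/4+[120,150]-0.375,0.012)[:,:2]
    ax=(P[0]+P[1]-P[2]-P[3])/2
    print(n,P.mean(0).round(4),"yaw",np.degrees(np.arctan2(ax[1],ax[0])).round(1),"len",np.linalg.norm(ax).round(3), np.linalg.norm((P[1]+P[2]-P[0]-P[3])/2).round(3))
    
k=arm.get_calibration("wrist");s=arm.read_state()
T=k["camera_from_world"];c=-T[:3,:3].T@T[:3,3]
Rm=R.from_rotvec(s["orientation"]).as_matrix()
print("cam in tool",Rm.T@(c-s["position"]), (Rm.T@T[:3,:3].T).round(3))
E
```

```text
A [0.5215 0.3714] yaw -2.5 len 0.122 0.066
B [0.6132 0.2317] yaw 19.7 len 0.121 0.064
C [0.5177 0.0852] yaw -11.7 len 0.121 0.065
cam in tool [ 0.00061393 -0.13466786  0.07682625] [[ 1.    -0.    -0.   ]
 [ 0.    -0.298  0.955]
 [-0.    -0.955 -0.298]]
```

```bash
cat >> h.py <<'E'
def cmd(pos,orn,tgt,yaw=None):
    """pos/orn: current; tgt xyz; yaw of tool x deg -> normalised dx dy dz turn"""
    Rm=R.from_rotvec(orn).as_matrix()
    d=Rm.T@(np.asarray(tgt)-pos)/0.4
    y0=np.degrees(np.arctan2(Rm[1,0],Rm[0,0]))
    t=0 if yaw is None else -(yaw-y0)/90
    return np.r_[d,t].round(4), round(y0,2)
E
python3 - <<'E'
from h import *
from rig import arm
s=arm.read_state()
print(cmd(s["position"],s["orientation"],[0.5,0.3714,0.2],87.5))
E
```

```text
(array([-0.071 ,  0.0983, -0.94  , -0.1529]), np.float64(73.74))
```

>>> {"fn": "move_arm", "kwargs": {"commands": [1,-0.014,0.02,-0.15,-0.03,1,-0.028,0.04,-0.3,-0.06,1,-0.042,0.06,-0.45,-0.09,1,-0.056,0.08,-0.6,-0.12,1,-0.064,0.09,-0.75,-0.153]}}

```text
time: 1.12
position: [0.4294, 0.3944, 0.203]
orientation: [-1.228, -1.178, 1.178]
force: [-0.6, 1.0, 0.6]
finger_gap: 0.0854
```

>>> {"fn": "move_arm", "kwargs": {"commands": [1,0.045,0.005,-0.1,0,1,0.045,0.01,-0.19,0,1,0.045,0.01,-0.19,0]}}

```text
time: 1.5
position: [0.5069, 0.4097, 0.1983]
orientation: [-1.231, -1.175, 1.175]
force: [-1.9, -0.2, -0.0]
finger_gap: 0.085
```

```bash
cat > look.py <<'E'
from h import *
from rig import arm
import sys
n=sys.argv[1]; cam=sys.argv[2] if len(sys.argv)>2 else "wrist"
k=arm.get_calibration(cam);s=arm.read_state()
im=arm.camera(cam); cv2.imwrite(f"pics/{n}.png",im[:,:,::-1])
import pickle; pickle.dump((k,s),open(f"pics/{n}.pkl","wb"))
print(s["time"],s["position"].round(4),"yaw",cmd(s["position"],s["orientation"],s["position"])[1],"F",s["force"].round(2),"q",s["q"].round(2))
E
python3 look.py w1
```

```text
1.5 [0.5069 0.4097 0.1983] yaw 87.36 F [-1.87 -0.18 -0.05] q [ 0.68  0.5   0.12  1.2  -0.    0.73]
```

View pics/w1.png

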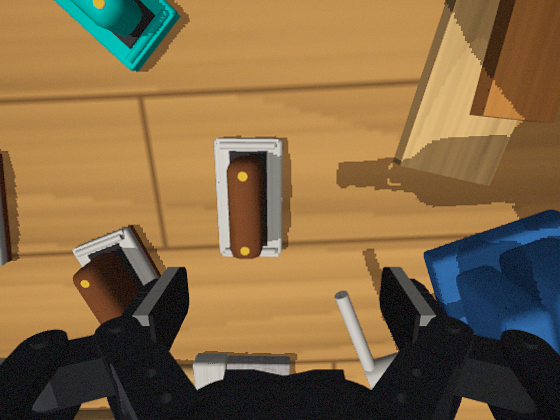

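The wrist view shows sander A (brown on grey) with sole corners near (216,139)–(282,256), sander B partly at (115,280), and the teal look-alike at (120,20).

```bash
python3 - <<'E'
from h import *
import pickle
k,s=pickle.load(open("pics/w1.pkl","rb"))
P=onz(k,[(216,139),(281,139),(282,256),(217,256)],0.014)[:,:2]
ax=(P[3]+P[2]-P[0]-P[1])/2
print(P,P.mean(0),np.degrees(np.arctan2(ax[1],ax[0])),np.linalg.norm(ax))
print(onz(k,[(242,176),(245,251)],0.062))
c=P.mean(0)
print(cmd(s["position"],s["orientation"],[c[0],c[1],0.032],87.5))
E
```

```text
[[0.45805122 0.34785389]
 [0.46088914 0.40975177]
 [0.58330743 0.40479808]
 [0.58006763 0.33567298]] [0.52057885 0.37451918] -4.009809421246 0.12251725954331806
[[0.4852159  0.37624698 0.062     ]
 [0.55380673 0.37315038 0.062     ]]
(array([-0.0862,  0.4158, -0.038 , -0.0016]), np.float64(87.36))
```

>>> {"fn": "move_arm", "kwargs": {"commands": [1,-0.086,0.1,-0.037,0,1,-0.086,0.2,-0.037,0,1,-0.086,0.3,-0.037,0,1,-0.086,0.38,-0.037,0,1,-0.086,0.415,-0.037,0], "newtons": 40}}

```text
time: 2.17
position: [0.5153, 0.3744, 0.0317]
orientation: [-1.228, -1.175, 1.181]
force: [-0.1, -0.3, 0.1]
finger_gap: 0.0858
```

>>> {"fn": "move_arm", "kwargs": {"commands": [1,0,0,0,0]}}

```text
time: 2.3
position: [0.5166, 0.375, 0.033]
orientation: [-1.229, -1.176, 1.179]
force: [-0.3, 0.2, 0.9]
finger_gap: 0.0855
```

```bash
python3 look.py w2
```

```text
2.3 [0.5166 0.375  0.033 ] yaw 87.56 F [-0.27  0.22  0.91] q [ 0.63  0.59 -0.17  0.81  0.    0.67]
```

View pics/w2.png

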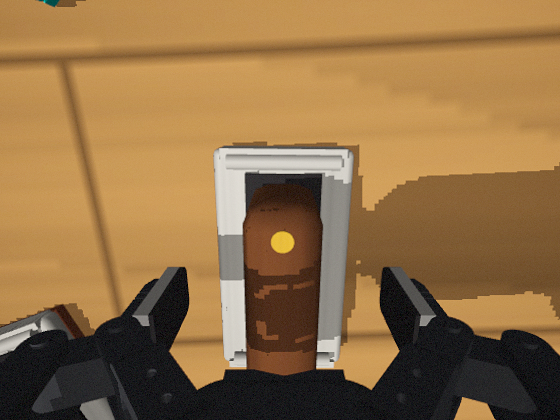

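The handle is centred between the fingers (yellow dot at (283,242)), so I'll close.

>>> {"fn": "move_arm", "kwargs": {"commands": [0,0,0,-0.005,0,0,0,0,-0.005,0,0,0,0,-0.005,0,0,0,0,-0.005,0,0,0,0,-0.005,0], "newtons": 40}}

```text
time: 2.98
position: [0.5203, 0.3741, 0.0341]
orientation: [-1.232, -1.177, 1.177]
force: [-0.1, -3.7, 7.0]
finger_gap: 0.0295
```

>>> {"fn": "move_arm", "kwargs": {"commands": [0,0,0,0.03,0,0,0,0,0.06,0,0,0,0,0.09,0]}}

```text
time: 3.35
position: [0.4871, 0.3777, 0.0343]
orientation: [-1.233, -1.182, 1.172]
force: [5.7, -0.0, -0.7]
finger_gap: 0.0293
```

>>> {"fn": "move_arm", "kwargs": {"commands": [0,0,0,0.03,0,0,0,0,0.06,0]}}

```text
time: 3.6
position: [0.4631, 0.3789, 0.0343]
orientation: [-1.233, -1.183, 1.172]
force: [6.5, -0.3, 0.0]
finger_gap: 0.0294
```

>>> {"fn": "move_arm", "kwargs": {"commands": [0,0,0,0.02,0]}}

```text
time: 3.72
position: [0.4546, 0.3792, 0.0343]
orientation: [-1.232, -1.182, 1.172]
force: [6.1, -0.1, 0.3]
finger_gap: 0.0297
```

>>> {"fn": "move_arm", "kwargs": {"commands": [0,0,0,0,0]}}

```text
time: 3.85
position: [0.4533, 0.3791, 0.034]
orientation: [-1.23, -1.18, 1.174]
force: [3.7, 0.4, 1.6]
finger_gap: 0.0295
```

Sander A resists with about 6 N at near-zero extra load, which looks coarse. I'll release it and go to B.

>>> {"fn": "move_arm", "kwargs": {"commands": [1,0,0,0,0,1,0,0,0,0,1,0,0,0,0,1,0,-0.1,0,0,1,0,-0.2,0,0]}}

```text
time: 4.47
position: [0.4511, 0.3774, 0.1134]
orientation: [-1.229, -1.175, 1.179]
force: [-0.1, 0.2, -0.4]
finger_gap: 0.0855
```

>>> {"fn": "move_arm", "kwargs": {"commands": [1,0,-0.1,0,0,1,0,-0.2,0,0]}}

```text
time: 4.72
position: [0.4515, 0.3777, 0.1944]
orientation: [-1.229, -1.177, 1.178]
force: [0.5, 0.5, 0.2]
finger_gap: 0.0857
```

```bash
python3 look.py w3; python3 - <<'E'
from h import *
import pickle
k,s=pickle.load(open("pics/w3.pkl","rb"))
print(cmd(s["position"],s["orientation"],[.60,.24,0.19],109))
E
```

```text
4.725 [0.4515 0.3777 0.1944] yaw 87.51 F [0.52 0.53 0.23] q [ 0.7   0.39 -0.06  1.12  0.    0.74]
(array([-0.3279,  0.0109, -0.3858, -0.2387]), np.float64(87.51))
```

View pics/w3.png

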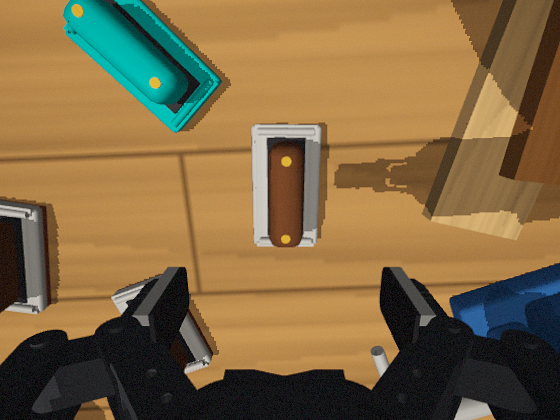

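A stands flat after about 66 mm of draw (dots at (286,160) and (285,239)). Moving over B.

>>> {"fn": "move_arm", "kwargs": {"commands": [1,-0.09,0,-0.1,-0.06,1,-0.18,0,-0.2,-0.12,1,-0.26,0,-0.3,-0.18,1,-0.328,0.005,-0.37,-0.239,1,-0.328,0.01,-0.37,-0.239]}}

```text
time: 5.4
position: [0.5957, 0.2382, 0.1885]
orientation: [-1.036, -1.446, 1.447]
force: [0.3, 0.2, 0.3]
finger_gap: 0.0854
```

```bash
python3 look.py w4
```

```text
5.4 [0.5957 0.2382 0.1885] yaw 108.79 F [0.27 0.21 0.26] q [ 0.38  0.48  0.07  1.16 -0.    0.05]
```

View pics/w4.png

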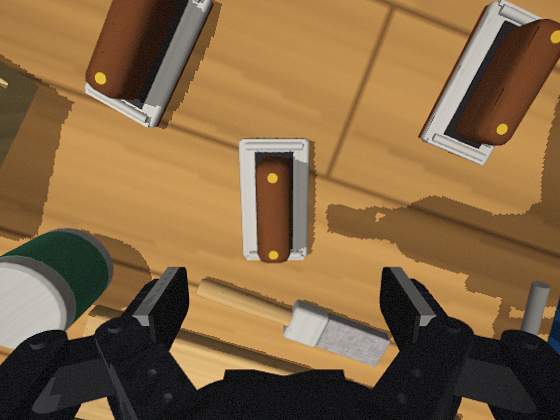

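B's sole lies at about (240,141)–(307,260), with its dots at (272,178) and (273,254).

```bash
python3 - <<'E'
from h import *
import pickle
k,s=pickle.load(open("pics/w4.pkl","rb"))
P=onz(k,[(240,141),(308,141),(306,260),(241,260)],0.014)[:,:2]
Q=onz(k,[(272,178),(273.5,255)],0.062)[:,:2]
for a,b in (((P[0]+P[1])/2,(P[2]+P[3])/2),(Q[0],Q[1])):
    d=b-a; print((a+b)/2,np.degrees(np.arctan2(d[1],d[0])),np.linalg.norm(d))
c=P.mean(0)
print(cmd(s["position"],s["orientation"],[c[0],c[1],0.033],109))
E
```

```text
[0.61355417 0.23450932] 18.006635659230184 0.12143718206125315
[0.61149785 0.23450284] 19.245662127538825 0.06832697810991702
(array([-0.0229,  0.3889, -0.0395, -0.0024]), np.float64(108.79))
```

>>> {"fn": "move_arm", "kwargs": {"commands": [1,-0.023,0.1,-0.039,0,1,-0.023,0.2,-0.039,0,1,-0.023,0.3,-0.039,0,1,-0.023,0.37,-0.039,0,1,-0.023,0.388,-0.039,0]}}

```text
time: 6.08
position: [0.6089, 0.2372, 0.0318]
orientation: [-1.029, -1.446, 1.453]
force: [-1.9, 0.6, 0.4]
finger_gap: 0.0853
```

>>> {"fn": "move_arm", "kwargs": {"commands": [0,0,0,0,0,0,0,0,0,0,0,0,0,0,0,0,0,0,0,0,0,0,0,0,0], "newtons": 40}}

```text
time: 6.7
position: [0.6133, 0.2368, 0.0359]
orientation: [-1.036, -1.452, 1.448]
force: [0.5, -2.1, 6.9]
finger_gap: 0.0299
```

>>> {"fn": "move_arm", "kwargs": {"commands": [0,0,0,0.03,0,0,0,0,0.06,0,0,0,0,0.09,0]}}

```text
time: 7.08
position: [0.5798, 0.2261, 0.0359]
orientation: [-1.037, -1.455, 1.446]
force: [4.0, 2.0, 6.2]
finger_gap: 0.0295
```

>>> {"fn": "move_arm", "kwargs": {"commands": [0,0,0,0.03,0,0,0,0,0.06,0]}}

```text
time: 7.32
position: [0.5571, 0.2183, 0.0359]
orientation: [-1.037, -1.455, 1.446]
force: [3.0, 2.0, 5.9]
finger_gap: 0.0297
```

>>> {"fn": "move_arm", "kwargs": {"commands": [0,0,0,0.02,0]}}

```text
time: 7.45
position: [0.5493, 0.2156, 0.0359]
orientation: [-1.037, -1.455, 1.446]
force: [4.8, 1.9, 5.2]
finger_gap: 0.0294
```

>>> {"fn": "move_arm", "kwargs": {"commands": [0,0,0,0,0]}}

```text
time: 7.58
position: [0.5482, 0.2152, 0.0359]
orientation: [-1.035, -1.453, 1.447]
force: [1.9, 0.8, 8.9]
finger_gap: 0.0291
```

B resists with about 4.4 N at 12.7 N normal load, giving 0.35, so it looks medium. On to C.

>>> {"fn": "move_arm", "kwargs": {"commands": [1,0,0,0,0,1,0,0,0,0,1,0,0,0,0,1,0,-0.1,0,0,1,0,-0.2,0,0]}}

```text
time: 8.2
position: [0.5465, 0.2143, 0.114]
orientation: [-1.032, -1.447, 1.451]
force: [0.4, 0.7, 0.6]
finger_gap: 0.0857
```

```bash
python3 - <<'E'
from h import *
from rig import arm
s=arm.read_state()
print(cmd(s["position"],s["orientation"],[.505,.085,0.19],78.3))
E
```

```text
(array([-0.2718, -0.1895,  0.204 ,  0.3413]), np.float64(109.02))
```

>>> {"fn": "move_arm", "kwargs": {"commands": [1,-0.05,-0.12,0.02,0.08,1,-0.12,-0.19,0.07,0.16,1,-0.19,-0.19,0.12,0.24,1,-0.25,-0.19,0.17,0.32,1,-0.272,-0.19,0.204,0.341]}}

```text
time: 8.82
position: [0.5049, 0.084, 0.1898]
orientation: [-1.299, -1.056, 1.057]
force: [0.2, -0.1, 0.8]
finger_gap: 0.0855
```

>>> {"fn": "move_arm", "kwargs": {"commands": [1,0,0,0,0]}}

```text
time: 8.95
position: [0.5049, 0.0849, 0.1899]
orientation: [-1.298, -1.057, 1.058]
force: [0.4, 0.2, -0.7]
finger_gap: 0.0853
```

```bash
python3 look.py w5
```

```text
8.95 [0.5049 0.0849 0.1899] yaw 78.34 F [ 0.4   0.22 -0.67] q [ 0.17  0.27 -0.26  1.04  0.    0.37]
```

View pics/w5.png

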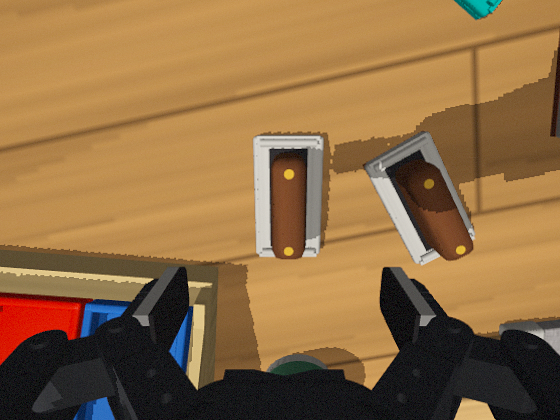

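```bash
python3 - <<'E'
from h import *
import pickle
k,s=pickle.load(open("pics/w5.pkl","rb"))
P=onz(k,[(254,136),(323,136),(319,256),(257,257)],0.014)[:,:2]
Q=onz(k,[(289,174),(288.5,252)],0.062)[:,:2]
for a,b in (((P[0]+P[1])/2,(P[2]+P[3])/2),(Q[0],Q[1])):
    d=b-a; print((a+b)/2,np.degrees(np.arctan2(d[1],d[0])),np.linalg.norm(d))
c=P.mean(0)
print(cmd(s["position"],s["orientation"],[c[0]-.001,c[1],0.033],78.3))
E
```

```text
[0.51705909 0.08735108] -11.688211818671192 0.12251074070158424
[0.5163746  0.08731854] -11.775707985442262 0.06910754335142807
(array([ 0.0116,  0.3922, -0.0264,  0.0005]), np.float64(78.34))
```

>>> {"fn": "move_arm", "kwargs": {"commands": [1,0.012,0.1,-0.026,0,1,0.012,0.2,-0.026,0,1,0.012,0.3,-0.026,0,1,0.012,0.37,-0.026,0,1,0.012,0.391,-0.026,0]}}

```text
time: 9.62
position: [0.5159, 0.0887, 0.0317]
orientation: [-1.296, -1.057, 1.061]
force: [-0.5, 0.5, 0.8]
finger_gap: 0.0854
```

>>> {"fn": "move_arm", "kwargs": {"commands": [0,0,0,0,0,0,0,0,0,0,0,0,0,0,0,0,0,0,0,0,0,0,0,0,0], "newtons": 40}}

```text
time: 10.25
position: [0.518, 0.0872, 0.0351]
orientation: [-1.301, -1.059, 1.057]
force: [-0.3, -2.7, 5.6]
finger_gap: 0.0294
```

>>> {"fn": "move_arm", "kwargs": {"commands": [0,0,0,0.03,0,0,0,0,0.06,0,0,0,0,0.09,0]}}

```text
time: 10.62
position: [0.4846, 0.0956, 0.0352]
orientation: [-1.302, -1.063, 1.054]
force: [5.9, 0.0, 2.8]
finger_gap: 0.0294
```

>>> {"fn": "move_arm", "kwargs": {"commands": [0,0,0,0.03,0,0,0,0,0.06,0]}}

```text
time: 10.88
position: [0.4612, 0.1006, 0.0352]
orientation: [-1.302, -1.063, 1.054]
force: [5.0, -0.3, 2.8]
finger_gap: 0.0292
```

>>> {"fn": "move_arm", "kwargs": {"commands": [0,0,0,0.02,0]}}

```text
time: 11.0
position: [0.4531, 0.1022, 0.0351]
orientation: [-1.302, -1.063, 1.054]
force: [5.6, -0.0, 3.3]
finger_gap: 0.0294
```

>>> {"fn": "move_arm", "kwargs": {"commands": [0,0,0,0,0]}}

```text
time: 11.12
position: [0.4519, 0.1023, 0.0351]
orientation: [-1.3, -1.062, 1.055]
force: [1.7, 0.7, 7.6]
finger_gap: 0.0296
```

C gives 5.5 N at about 9.8 N load, or 0.56. That makes B and C too close to call, so I'll draw C again with more press and in both directions to cancel sensor offsets.

>>> {"fn": "move_arm", "kwargs": {"commands": [0,0,0.02,0.02,0,0,0,0.02,0.05,0]}}

```text
time: 11.38
position: [0.4459, 0.106, 0.0326]
orientation: [-1.32, -1.079, 1.041]
force: [17.6, -4.9, 25.5]
finger_gap: 0.03
```

>>> {"fn": "move_arm", "kwargs": {"commands": [0,0,0,0.03,0]}}

```text
time: 11.5
position: [0.4358, 0.1099, 0.0327]
orientation: [-1.318, -1.082, 1.039]
force: [18.9, -3.0, 26.1]
finger_gap: 0.0295
```

>>> {"fn": "move_arm", "kwargs": {"commands": [0,0,0,0.03,0]}}

```text
time: 11.62
position: [0.4248, 0.1131, 0.0328]
orientation: [-1.318, -1.084, 1.037]
force: [18.3, -1.8, 26.0]
finger_gap: 0.0297
```

>>> {"fn": "move_arm", "kwargs": {"commands": [0,0,0,-0.03,0,0,0,0,-0.06,0]}}

```text
time: 11.88
position: [0.4254, 0.1129, 0.0306]
orientation: [-1.275, -1.062, 1.053]
force: [-25.8, 17.5, 55.0]
finger_gap: 0.0294
```

>>> {"fn": "move_arm", "kwargs": {"commands": [0,0,0,-0.03,0]}}

```text
time: 12.0
position: [0.4302, 0.1105, 0.0295]
orientation: [-1.267, -1.053, 1.059]
force: [-36.8, 23.0, 70.2]
finger_gap: 0.0297
```

>>> {"fn": "move_arm", "kwargs": {"commands": [0,0,-0.02,-0.02,0]}}

```text
time: 12.12
position: [0.4461, 0.1022, 0.034]
orientation: [-1.293, -1.055, 1.062]
force: [1.0, -0.2, -7.3]
finger_gap: 0.0295
```

>>> {"fn": "move_arm", "kwargs": {"commands": [0,0,0,0,0]}}

```text
time: 12.25
position: [0.4506, 0.1018, 0.0337]
orientation: [-1.299, -1.059, 1.057]
force: [0.3, 0.3, -6.2]
finger_gap: 0.0294
```

C is consistent at high load (18.5/33 and 43/77, both 0.56), so the sensor offsets are small. I'll set C back down and repeat the loaded test on B.

>>> {"fn": "move_arm", "kwargs": {"commands": [0,0,0.004,0,0,0,0,0.004,0,0]}}

```text
time: 12.5
position: [0.4491, 0.1013, 0.0311]
orientation: [-1.297, -1.055, 1.059]
force: [-0.7, 0.1, -5.9]
finger_gap: 0.0298
```

>>> {"fn": "move_arm", "kwargs": {"commands": [0.6,0,0,0,0,1,0,0,0,0,1,0,0,0,0,1,0,-0.1,0,0,1,0,-0.2,0,0]}}

```text
time: 13.12
position: [0.45, 0.1015, 0.1129]
orientation: [-1.298, -1.057, 1.059]
force: [1.7, 0.2, -0.1]
finger_gap: 0.0853
```

```bash
python3 look.py w6; python3 - <<'E'
from h import *
import pickle
k,s=pickle.load(open("pics/w6.pkl","rb"))
print(cmd(s["position"],s["orientation"],[.5465,.2145,0.15],109))
E
```

```text
13.125 [0.45   0.1015 0.1129] yaw 78.33 F [ 1.72  0.21 -0.15] q [ 0.22  0.25 -0.51  0.81  0.    0.43]
(array([ 0.3255, -0.0931, -0.179 , -0.3408]), np.float64(78.33))
```

View pics/w6.png

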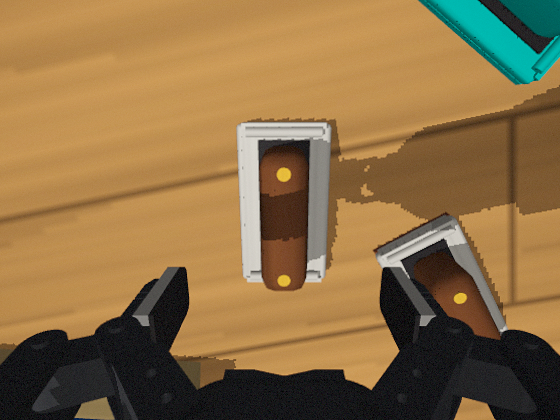

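>>> {"fn": "move_arm", "kwargs": {"commands": [1,0.1,-0.06,-0.05,-0.1,1,0.2,-0.09,-0.1,-0.2,1,0.28,-0.09,-0.15,-0.3,1,0.325,-0.09,-0.179,-0.341,1,0.325,-0.09,-0.179,-0.341]}}

```text
time: 13.8
position: [0.5479, 0.2156, 0.1479]
orientation: [-1.034, -1.451, 1.449]
force: [-0.8, -0.5, -0.6]
finger_gap: 0.0853
```

```bash
python3 look.py w7; python3 - <<'E'
from h import *
import pickle
k,s=pickle.load(open("pics/w7.pkl","rb"))
print(cmd(s["position"],s["orientation"],[.5475,.215,0.033],109))
E
```

```text
13.8 [0.5479 0.2156 0.1479] yaw 109.06 F [-0.81 -0.53 -0.65] q [ 0.37  0.42 -0.15  1.   -0.    0.04]
(array([-0.001 ,  0.2872,  0.0018,  0.0007]), np.float64(109.06))
```

View pics/w7.png

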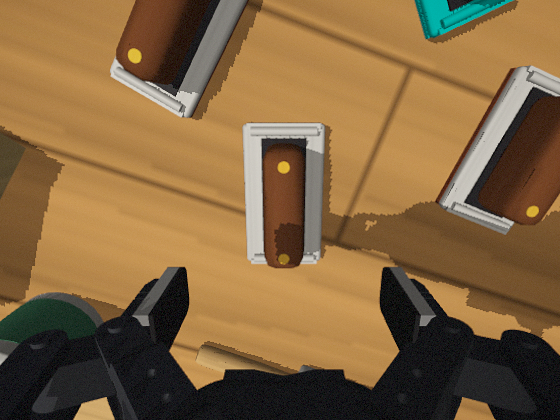

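>>> {"fn": "move_arm", "kwargs": {"commands": [1,0,0.1,0,0,1,0,0.2,0,0,1,0,0.27,0,0,1,0,0.287,0,0,0,0,0.287,0,0]}}

```text
time: 14.48
position: [0.5464, 0.2139, 0.0336]
orientation: [-1.034, -1.448, 1.449]
force: [0.2, 0.7, 0.3]
finger_gap: 0.0696
```

>>> {"fn": "move_arm", "kwargs": {"commands": [0,0,0,0,0,0,0,0,0,0,0,0,0,0,0,0,0,0,0,0], "newtons": 40}}

```text
time: 14.98
position: [0.5477, 0.215, 0.0347]
orientation: [-1.035, -1.452, 1.448]
force: [-0.3, 1.1, 5.6]
finger_gap: 0.0296
```

>>> {"fn": "move_arm", "kwargs": {"commands": [0,0,0.02,0.02,0,0,0,0.02,0.05,0]}}

```text
time: 15.22
position: [0.5417, 0.213, 0.0341]
orientation: [-1.051, -1.475, 1.431]
force: [11.5, 4.6, 23.6]
finger_gap: 0.0293
```

>>> {"fn": "move_arm", "kwargs": {"commands": [0,0,0,0.03,0]}}

```text
time: 15.35
position: [0.5312, 0.2094, 0.034]
orientation: [-1.052, -1.476, 1.431]
force: [10.8, 3.7, 26.6]
finger_gap: 0.0295
```

>>> {"fn": "move_arm", "kwargs": {"commands": [0,0,0,0.03,0]}}

```text
time: 15.48
position: [0.5202, 0.2057, 0.034]
orientation: [-1.052, -1.477, 1.43]
force: [12.7, 4.2, 27.3]
finger_gap: 0.03
```

>>> {"fn": "move_arm", "kwargs": {"commands": [0,0,-0.015,0,0,1,0,-0.015,0,0,1,0,-0.015,0,0]}}

```text
time: 15.85
position: [0.5036, 0.1994, 0.0302]
orientation: [-1.032, -1.446, 1.452]
force: [0.3, -0.6, -0.4]
finger_gap: 0.0652
```

B under load gives 12.3/33 = 0.37 against C's 0.56. The order is clear so far, but both values run higher than the stated ones. I'll do the same loaded test on A before committing.

>>> {"fn": "move_arm", "kwargs": {"commands": [1,0,0,0,0,1,0,-0.1,0,0,1,0,-0.2,0,0,1,0,-0.25,0,0]}}

```text
time: 16.35
position: [0.5058, 0.2003, 0.1327]
orientation: [-1.034, -1.451, 1.449]
force: [1.2, -0.2, -0.4]
finger_gap: 0.0856
```

```bash
python3 look.py w8; python3 - <<'E'
from h import *
import pickle
k,s=pickle.load(open("pics/w8.pkl","rb"))
print(cmd(s["position"],s["orientation"],[.4525,.3785,0.15],87.5))
E
```

```text
16.35 [0.5058 0.2003 0.1327] yaw 109.02 F [ 1.24 -0.18 -0.4 ] q [ 0.38  0.36 -0.29  0.92 -0.    0.05]
(array([ 0.4646, -0.0432, -0.0193,  0.2391]), np.float64(109.02))
```

View pics/w8.png

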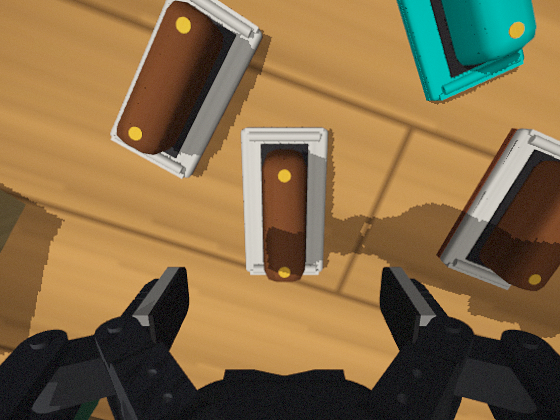

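>>> {"fn": "move_arm", "kwargs": {"commands": [1,0.12,-0.02,-0.005,0.07,1,0.26,-0.04,-0.01,0.14,1,0.38,-0.043,-0.015,0.2,1,0.465,-0.043,-0.019,0.239,1,0.465,-0.043,-0.019,0.239]}}

```text
time: 17.02
position: [0.4505, 0.3802, 0.147]
orientation: [-1.227, -1.178, 1.181]
force: [-0.2, -0.7, 1.2]
finger_gap: 0.0848
```

```bash
python3 look.py w9; python3 - <<'E'
from h import *
import pickle
k,s=pickle.load(open("pics/w9.pkl","rb"))
print(cmd(s["position"],s["orientation"],[.4535,.3785,0.033],87.5))
E
```

```text
17.025 [0.4505 0.3802 0.147 ] yaw 87.73 F [-0.24 -0.69  1.23] q [ 0.7   0.42 -0.14  1.01  0.    0.74]
(array([-0.0038,  0.2849, -0.0081,  0.0025]), np.float64(87.73))
```

View pics/w9.png

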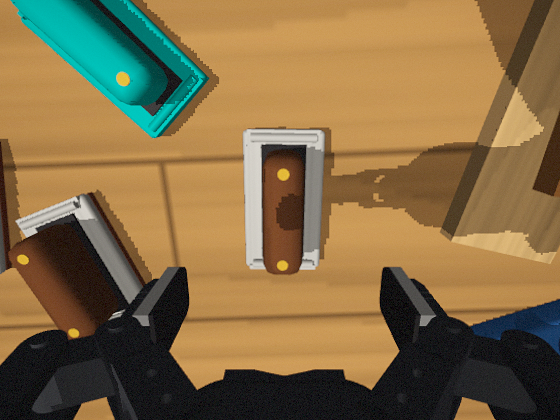

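>>> {"fn": "move_arm", "kwargs": {"commands": [1,-0.003,0.1,-0.008,0,1,-0.003,0.2,-0.008,0,1,-0.003,0.27,-0.008,0,1,-0.003,0.285,-0.008,0,0,-0.003,0.285,-0.008,0]}}

```text
time: 17.7
position: [0.4551, 0.3762, 0.0344]
orientation: [-1.23, -1.176, 1.177]
force: [-0.1, 0.5, 0.7]
finger_gap: 0.07
```

>>> {"fn": "move_arm", "kwargs": {"commands": [0,0,0,0,0,0,0,0,0,0,0,0,0,0,0,0,0,0,0,0], "newtons": 60}}

```text
time: 18.2
position: [0.4559, 0.3787, 0.0361]
orientation: [-1.229, -1.181, 1.174]
force: [-0.1, 3.3, 6.9]
finger_gap: 0.0294
```

>>> {"fn": "move_arm", "kwargs": {"commands": [0,0,0.02,0.02,0,0,0,0.02,0.05,0]}}

```text
time: 18.45
position: [0.454, 0.3799, 0.0364]
orientation: [-1.26, -1.205, 1.152]
force: [30.2, -9.8, 24.6]
finger_gap: 0.0295
```

>>> {"fn": "move_arm", "kwargs": {"commands": [0,0,0,0.03,0]}}

```text
time: 18.58
position: [0.4417, 0.384, 0.0362]
orientation: [-1.251, -1.207, 1.148]
force: [26.7, -2.9, 24.1]
finger_gap: 0.0294
```

>>> {"fn": "move_arm", "kwargs": {"commands": [0,0,0,0.03,0]}}

```text
time: 18.7
position: [0.4303, 0.3865, 0.0364]
orientation: [-1.249, -1.21, 1.146]
force: [26.9, 0.1, 23.7]
finger_gap: 0.0293
```

Loaded results: A 0.87, C 0.56, B 0.37. The ratios match the stated 1.2 / 0.45 / 0.2 if friction combines as a geometric mean with the bench at about 0.65. So A is coarse, C medium and B fine. Next I'll localise the rack.

```bash
python3 look.py t2 top; python3 look.py s2 scene; python3 - <<'E'
import cv2
im=cv2.imread("pics/t2.png"); cv2.imwrite("pics/t2c.png",cv2.resize(im[140:240,290:425],None,fx=5.5,fy=5.5,interpolation=cv2.INTER_CUBIC))
im=cv2.imread("pics/s2.png"); cv2.imwrite("pics/s2c.png",cv2.resize(im[165:275,125:265],None,fx=5.4,fy=5.4,interpolation=cv2.INTER_CUBIC))
E
```

```text
18.7 [0.4303 0.3865 0.0364] yaw 87.35 F [26.88  0.06 23.68] q [ 0.74  0.48 -0.37  0.68 -0.02  0.79]
18.75 [0.4282 0.3868 0.0362] yaw 87.41 F [23.82  0.39 24.37] q [ 0.74  0.48 -0.37  0.68 -0.01  0.79]
```

View pics/t2c.png

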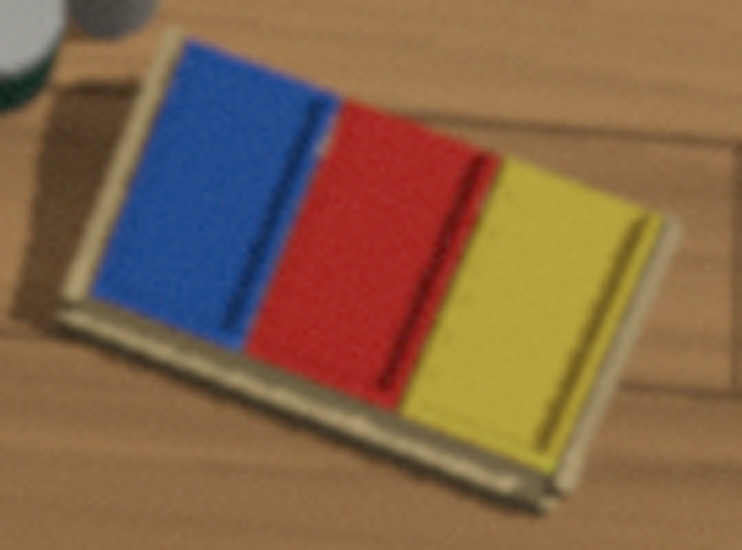

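View pics/s2c.png

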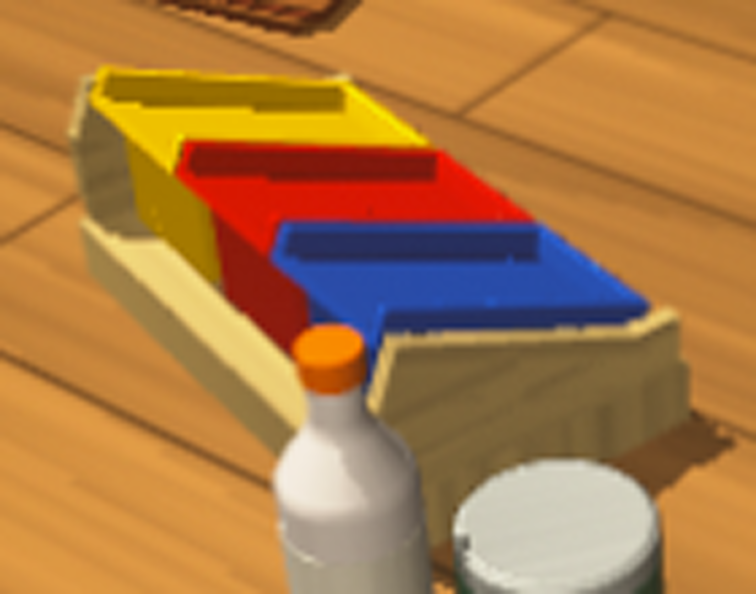

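```bash
cat >> h.py <<'E'
def trayT(p):
    """p: x,y,z (red tray origin), yaw -> function mapping tray coords (with tray index j: +1 blue,0 red,-1 yellow) to world"""
    x,y,z,a=p
    Rm=R.from_euler("z",a).as_matrix()@R.from_euler("y",-0.40).as_matrix()
    return lambda q,j: (np.asarray(q,float)+np.array([0,0.095*j,0]))@Rm.T+np.array([x,y,z])
E
cat > fit.py <<'E'
from h import *
import pickle
from scipy.optimize import least_squares
kt=pickle.load(open("pics/t2.pkl","rb"))[0];ks=pickle.load(open("pics/s2.pkl","rb"))[0]
sc=lambda c:np.array(c)/5.4+[125,165]-0.4
tp=lambda c:np.array(c)/5.5+[290,140]-0.4
obs=[]
for j,pts in {1:[(285,232),(538,232),(275,260),(536,262)],0:[(192,152),(438,155),(185,178),(435,180)],-1:[(108,74),(345,85),(98,100),(343,108)]}.items():
    for q,c in zip([(.078,-.038,.014),(-.070,-.038,.014),(.078,-.038,0),(-.07,-.038,0)],pts): obs.append((ks,q,j,sc(c)))
# top view outer corners, wall thickness ~t
t=.004
for q,j,c in [((.078,.038+t,.014),1,(185,40)),((-.07-t,.038+t,.014),1,(95,298)),((.078,-.038-t,.014),-1,(660,215)),((-.07-t,-.038-t,.014),-1,(553,472)),((.078,-.0475,.014),0,(500,158)),((.078,.0475,.014),0,(338,97))]:
    obs.append((kt,q,j,tp(c)))
def res(p):
    f=trayT(p); return np.concatenate([proj(k,f(q,j))[0]-c for k,q,j,c in obs])
r=least_squares(res,[.65,-.12,.07,-.3],loss="soft_l1")
print(r.x.round(4)); print(res(r.x).reshape(-1,2).round(1).tolist())
pickle.dump(r.x,open("tray.pkl","wb"))
f=trayT(r.x)
for j in (1,0,-1): print(j,f((0,0,0),j).round(4))
E
python3 fit.py
```

```text
[ 0.6191 -0.1773  0.0832 -0.2963]
[[0.7, -0.1], [0.3, 0.1], [1.2, -0.1], [-0.7, -0.8], [-0.1, -0.6], [-0.1, 0.3], [0.0, -0.6], [-0.8, 0.1], [-0.5, 0.2], [0.0, 0.5], [0.3, 0.0], [-0.8, 0.6], [1.1, 0.3], [-0.1, -1.1], [-1.2, 0.5], [-1.7, -0.9], [0.2, 0.3], [0.5, 0.3]]
1 [ 0.6468 -0.0864  0.0832]
0 [ 0.6191 -0.1773  0.0832]
-1 [ 0.5913 -0.2682  0.0832]
```

The fit residual is under 1 px. The bays' x axis is at -17° yaw, so the tool's x axis must be at 73°. Now lifting A (coarse).

>>> {"fn": "move_arm", "kwargs": {"commands": [0,0,-0.05,0,0,0,0,-0.12,0,0,0,0,-0.25,0,0,0,0,-0.4,0,0,0,0,-0.5,0,0]}}

```text
time: 19.42
position: [0.4106, 0.3781, 0.2278]
orientation: [-1.23, -1.176, 1.178]
force: [0.6, 0.6, -7.7]
finger_gap: 0.0288
```

```bash
python3 look.py w10; python3 - <<'E'
from h import *
import pickle
k,s=pickle.load(open("pics/w10.pkl","rb"))
p=pickle.load(open("tray.pkl","rb")); f=trayT(p)
print(cmd(s["position"],s["orientation"],[.64,-.175,.25],73))
k,s=pickle.load(open("pics/w9.pkl","rb"))
print(onz(k,[(283.5,174),(283,265)],.062).mean(0))
E
```

```text
19.425 [0.4106 0.3781 0.2278] yaw 87.51 F [ 0.64  0.59 -7.72] q [ 0.74  0.32 -0.08  1.17 -0.    0.79]
(array([-1.3567, -0.0536, -0.6329,  0.1612]), np.float64(87.51))
[0.45223074 0.38030888 0.062     ]
```

View pics/w10.png

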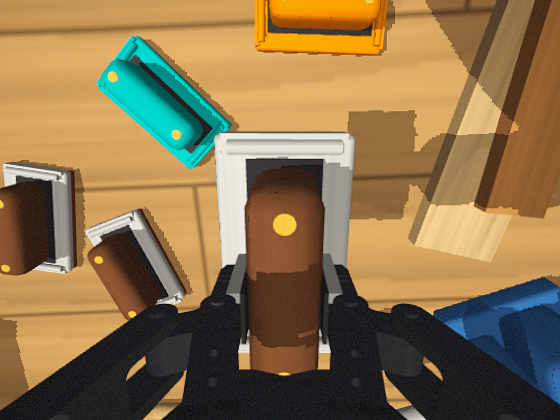

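```bash
cat > hand.py <<'E'
from h import *
import pickle,sys
from scipy.optimize import least_squares
def inhand(name,obs):
    k,s=pickle.load(open(f"pics/{name}.pkl","rb"))
    Rm=R.from_rotvec(s["orientation"]).as_matrix()
    def W(p,q): # q sander coords (x along -tool z at 0 pitch, y along tool x, z along -tool y); origin = handle middle
        lat,h,d,pitch=p[:4]; yaw=p[4] if len(p)>4 else 0
        q=np.asarray(q)-[0,0,.042]
        qq=R.from_euler("zy",[yaw,-pitch]).apply(q)  # pitch + = nose(+x, far) up
        t=np.array([lat+qq[1],-(h+qq[2]),-(d+qq[0])])
        return s["position"]+Rm@t
    def res(p): return np.concatenate([proj(k,W(p,q))[0]-np.array(c) for q,c in obs])
    r=least_squares(res,[0,.011,0,0,0])
    print("lat,h(above tcp),fwd,pitch deg,yaw deg",(r.x*[1000,1000,1000,57.3,57.3]).round(1),res(r.x).reshape(-1,2).round(1).tolist())
    return r.x
if __name__=="__main__":
    inhand("w10",[((-.06,-.033,.016),(216.5,134)),((-.06,.033,.016),(354,134)),((-.0343,0,.062),(284.5,225)),((.06,-.033,.016),(239,353)),((.0343,0,.062),(284.5,377))])
E
python3 hand.py
```

```text
lat,h(above tcp),fwd,pitch deg,yaw deg [ 2.4  4.6 -2.7 -0.6  1.5] [[-3.6, 4.2], [1.3, 0.4], [1.4, -1.9], [-6.9, -2.9], [5.4, 0.2]]
```

A is held level; its handle middle is about 6 mm above the TCP and about 4 mm short of it. Carrying it high over the rack to check the bay pose from close up.

>>> {"fn": "move_arm", "kwargs": {"commands": [0,-0.12,-0.02,-0.06,0.03,0,-0.26,-0.04,-0.12,0.06,0,-0.4,-0.06,-0.18,0.1,0,-0.54,-0.08,-0.25,0.13,0,-0.68,-0.08,-0.32,0.161]}}

```text
time: 20.1
position: [0.5262, 0.1001, 0.2567]
orientation: [-1.335, -0.985, 0.99]
force: [1.3, 0.1, -7.1]
finger_gap: 0.0292
```

```bash
python3 - <<'E'
from h import *
from rig import arm
s=arm.read_state()
print(cmd(s["position"],s["orientation"],[.625,-.179,.26],73))
E
```

```text
(array([-0.5946, -0.0081, -0.4408, -0.0006]), np.float64(72.95))
```

>>> {"fn": "move_arm", "kwargs": {"commands": [0,-0.1,0,-0.08,0,0,-0.22,0,-0.18,0,0,-0.34,0,-0.28,0,0,-0.46,0,-0.37,0,0,-0.56,0,-0.42,0]}}

```text
time: 20.72
position: [0.6214, -0.1636, 0.2548]
orientation: [-1.332, -0.984, 0.99]
force: [0.6, -0.6, -6.4]
finger_gap: 0.0294
```

>>> {"fn": "move_arm", "kwargs": {"commands": [0,0,0,0,0,0,0,0,0,0]}}

```text
time: 20.98
position: [0.6205, -0.1608, 0.2558]
orientation: [-1.331, -0.984, 0.99]
force: [0.7, 1.1, -6.9]
finger_gap: 0.029
```

```bash
cat > overlay.py <<'E'
from h import *
import pickle,sys
n=sys.argv[1]; k,s=pickle.load(open(f"pics/{n}.pkl","rb"))
im=cv2.imread(f"pics/{n}.png"); f=trayT(pickle.load(open("tray.pkl","rb")))
for j in (1,0,-1):
    for z,col in ((0,(255,255,255)),(.014,(0,255,0))):
        P=proj(k,np.array([f(q,j) for q in [(.078,.038,z),(.078,-.038,z),(-.07,-.038,z),(-.07,.038,z)]]))
        cv2.polylines(im,[np.round(P*8).astype(int).reshape(-1,1,2)],True,col,1,cv2.LINE_AA,3)
cv2.imwrite(f"pics/{n}_o.png",cv2.resize(im,None,fx=1.4,fy=1.4,interpolation=cv2.INTER_CUBIC))
E
python3 look.py w11; python3 overlay.py w11
```

```text
20.975 [ 0.6205 -0.1608  0.2558] yaw 72.98 F [ 0.67  1.06 -6.85] q [-0.25  0.47  0.22  1.33  0.    0.04]
```

View pics/w11_o.png

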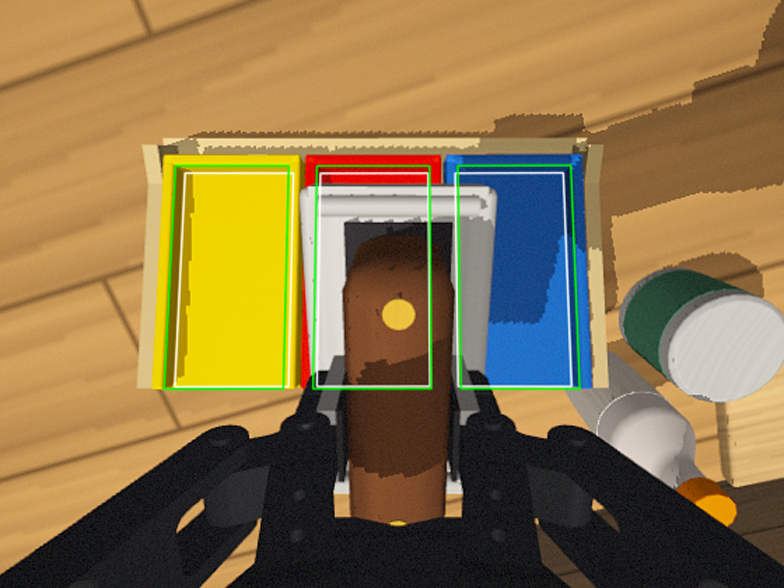

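View pics/w11.png

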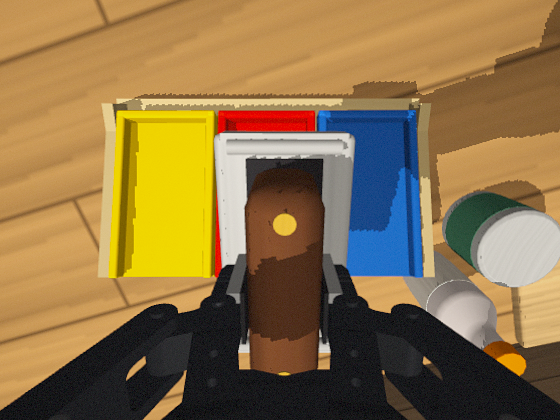

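```bash
python3 - <<'E'
import cv2
im=cv2.imread("pics/w11.png"); cv2.imwrite("pics/w11_y.png",cv2.resize(im[95:290,95:235],None,fx=4,fy=3,interpolation=cv2.INTER_CUBIC))
cv2.imwrite("pics/w11_b.png",cv2.resize(im[95:290,300:440],None,fx=4,fy=3,interpolation=cv2.INTER_CUBIC))
from h import *; import pickle
k,s=pickle.load(open("pics/w11.pkl","rb")); f=trayT(pickle.load(open("tray.pkl","rb")))
for j in(-1,1):
    P=proj(k,[f((x,y,z),j) for z in (0,.014) for y in(-.038,.038) for x in (-.07,.0,.078)])
    o=[95,95] if j==-1 else [300,95]
    print(j,((P-o)*[4,3]).round(0).tolist())
E
```

```text
-1 [[147.0, 85.0], [134.0, 296.0], [118.0, 543.0], [456.0, 85.0], [450.0, 296.0], [442.0, 542.0], [119.0, 68.0], [105.0, 289.0], [87.0, 548.0], [443.0, 69.0], [436.0, 289.0], [428.0, 547.0]]
1 [[99.0, 85.0], [102.0, 295.0], [107.0, 542.0], [407.0, 84.0], [418.0, 295.0], [431.0, 542.0], [106.0, 69.0], [110.0, 289.0], [115.0, 546.0], [429.0, 68.0], [440.0, 288.0], [455.0, 547.0]]
```

View pics/w11_y.png

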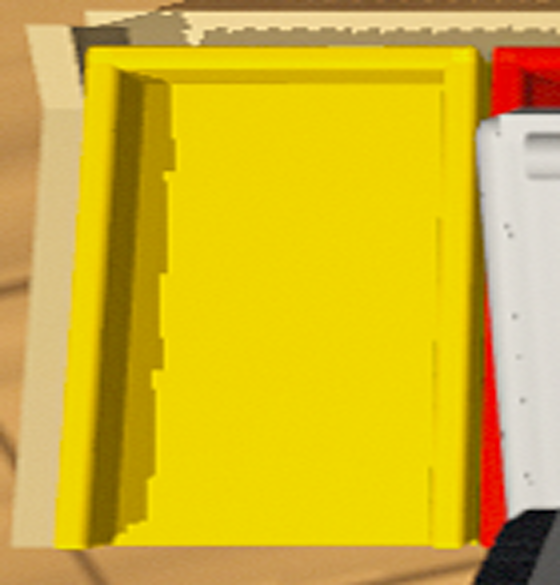

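View pics/w11_b.png

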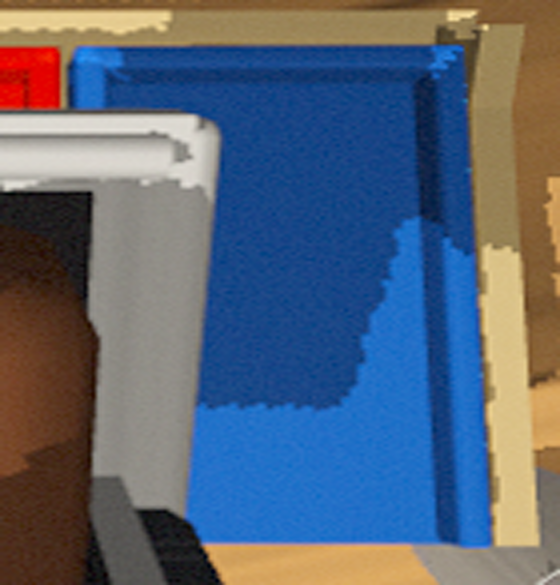

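The overlay matches the yellow and blue wall edges to about 1 px, so the bay pose is confirmed (sub-mm laterally). Working out the tilt-in path.

```bash
cat > path.py <<'E'
from h import *
import pickle,sys
from rig import arm
def run(j,xf,s0,h,fwd):
    """xf final tray x (m); s0 extra upslope start of edge"""
    s=arm.read_state(); p=pickle.load(open("tray.pkl","rb")); O=trayT(p)((0,0,0),j); a=p[3]
    xh=np.array([np.cos(a),np.sin(a),0]); zh=np.array([0,0,1.])
    c4,s4=np.cos(.4),np.sin(.4)
    def show(n,u,z):
        t=O+xh*(u-fwd)+zh*(z-h); print(n,"u,z mm",round(u*1e3,1),round(z*1e3,1),"tcp",t.round(4),cmd(s["position"],s["orientation"],t,90+np.degrees(a)))
    E0=np.array([c4,s4])*(xf+.06+s0)
    H0=E0-[.06,-.042]
    show("hover+30",H0[0],H0[1]+.03); show("contact",*H0)
    for th in (.1,.2,.3,.4):
        e=np.array([c4,s4])*(xf+.06+s0*(1-th/.4)); c,q=np.cos(th),np.sin(th)
        H=e-[.06*c+.042*q,.06*q-.042*c]; show(f"th{th}",*H)
run(int(sys.argv[1]),*[float(v) for v in sys.argv[2:]])
E
python3 path.py 0 0.002 0.004 0.006 -0.0037
```

```text
hover+30 u,z mm 0.8 97.7 tcp [ 0.6233 -0.1786  0.1749] (array([-4.210e-02,  2.038e-01, -2.060e-02,  2.000e-04]), np.float64(73.04))
contact u,z mm 0.8 67.7 tcp [ 0.6233 -0.1786  0.1449] (array([-4.210e-02,  2.788e-01, -2.090e-02,  2.000e-04]), np.float64(73.04))
th0.1 u,z mm -4.0 61.1 tcp [ 0.6187 -0.1772  0.1383] (array([-4.200e-02,  2.953e-01, -8.900e-03,  2.000e-04]), np.float64(73.04))
th0.2 u,z mm -8.2 54.2 tcp [ 0.6148 -0.176   0.1314] (array([-4.200e-02,  3.128e-01,  1.500e-03,  2.000e-04]), np.float64(73.04))
th0.3 u,z mm -11.7 46.9 tcp [ 0.6114 -0.175   0.1241] (array([-4.200e-02,  3.309e-01,  1.010e-02,  2.000e-04]), np.float64(73.04))
th0.4 u,z mm -14.5 39.5 tcp [ 0.6087 -0.1741  0.1167] (array([-4.200e-02,  3.496e-01,  1.710e-02,  2.000e-04]), np.float64(73.04))
```

>>> {"fn": "move_arm", "kwargs": {"commands": [0,-0.02,0.03,-0.01,0,0,-0.042,0.08,-0.021,0,0,-0.042,0.14,-0.021,0,0,-0.042,0.19,-0.021,0,0,-0.042,0.204,-0.021,0], "newtons": 35}}

```text
time: 21.65
position: [0.6235, -0.1786, 0.1745]
orientation: [-1.331, -0.986, 0.991]
force: [-0.8, 1.0, -7.1]
finger_gap: 0.0293
```

>>> {"fn": "move_arm", "kwargs": {"commands": [0,0,0,0,0]}}

```text
time: 21.78
position: [0.6248, -0.1791, 0.1765]
orientation: [-1.334, -0.988, 0.989]
force: [0.5, -0.6, -6.7]
finger_gap: 0.0295
```

```bash
python3 look.py w12; python3 overlay.py w12; python3 path.py 0 0.002 0.004 0.006 -0.0037
```

```text
21.775 [ 0.6248 -0.1791  0.1765] yaw 73.06 F [ 0.49 -0.62 -6.72] q [-0.28  0.5   0.08  1.14 -0.    0.02]
hover+30 u,z mm 0.8 97.7 tcp [ 0.6233 -0.1786  0.1749] (array([0.0002, 0.0062, 0.0054, 0.0003]), np.float64(73.05))
contact u,z mm 0.8 67.7 tcp [ 0.6233 -0.1786  0.1449] (array([0.0002, 0.0812, 0.0055, 0.0003]), np.float64(73.05))
th0.1 u,z mm -4.0 61.1 tcp [ 0.6187 -0.1772  0.1383] (array([0.0002, 0.0977, 0.0175, 0.0003]), np.float64(73.05))
th0.2 u,z mm -8.2 54.2 tcp [ 0.6148 -0.176   0.1314] (array([0.0003, 0.115 , 0.028 , 0.0003]), np.float64(73.05))
th0.3 u,z mm -11.7 46.9 tcp [ 0.6114 -0.175   0.1241] (array([0.0003, 0.1331, 0.0367, 0.0003]), np.float64(73.05))
th0.4 u,z mm -14.5 39.5 tcp [ 0.6087 -0.1741  0.1167] (array([0.0003, 0.1518, 0.0438, 0.0003]), np.float64(73.05))
```

View pics/w12_o.png

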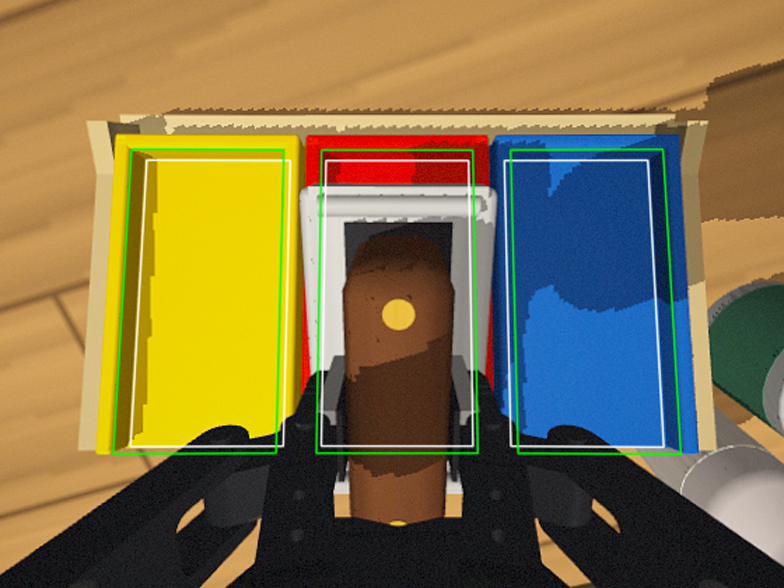

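The sander is centred over the red bay (398 against 398 px). Lowering to contact.

>>> {"fn": "move_arm", "kwargs": {"commands": [0,0,0.02,0.003,0,0,0,0.04,0.005,0,0,0,0.06,0.005,0,0,0,0.075,0.006,0]}}

```text
time: 22.32
position: [0.6225, -0.1787, 0.1461]
orientation: [-1.334, -0.988, 0.988]
force: [-1.5, 0.2, -2.3]
finger_gap: 0.0292
```

>>> {"fn": "move_arm", "kwargs": {"commands": [0,0,0.003,0,0,0,0,0.006,0,0]}}

```text
time: 22.58
position: [0.6225, -0.1787, 0.1457]
orientation: [-1.335, -0.988, 0.988]
force: [-6.3, 1.3, 5.9]
finger_gap: 0.029
```

Contact came at the predicted height. Now the arc: down and down-slope so the sander pivots in the pads.

>>> {"fn": "move_arm", "kwargs": {"commands": [0,0,0.005,0.006,0,0,0,0.012,0.012,0,0,0,0.02,0.017,0,0,0,0.03,0.023,0]}}

```text
time: 23.08
position: [0.6159, -0.1769, 0.1363]
orientation: [-1.341, -0.992, 0.986]
force: [-6.2, 1.7, 9.5]
finger_gap: 0.0292
```

```bash
python3 look.py w13
```

```text
23.075 [ 0.6159 -0.1769  0.1363] yaw 73.0 F [-6.19  1.69  9.54] q [-0.28  0.51 -0.03  1.03 -0.    0.02]
```

View pics/w13.png

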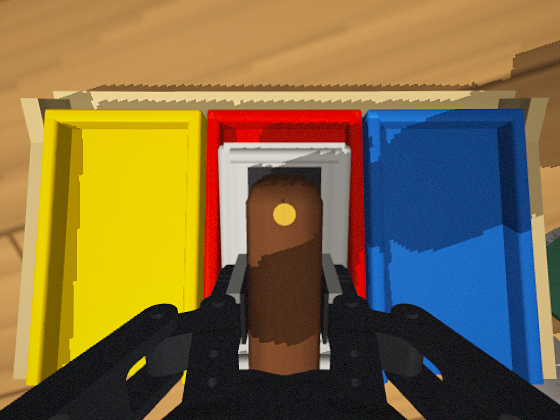

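It is pivoting (near sole edge at row 133 → 145) with about 10 N of contact force. Continuing.

>>> {"fn": "move_arm", "kwargs": {"commands": [0,0,0.01,0.005,0,0,0,0.02,0.009,0,0,0,0.03,0.012,0,0,0,0.037,0.015,0]}}

```text
time: 23.62
position: [0.609, -0.1748, 0.1205]
orientation: [-1.338, -0.99, 0.987]
force: [-5.7, 2.4, 7.0]
finger_gap: 0.0293
```

```bash
python3 look.py w14;  python3 path.py 0 0.002 0.004 0.006 -0.0037 | tail -1
```

```text
23.625 [ 0.609  -0.1748  0.1205] yaw 73.0 F [-5.69  2.38  7.05] q [-0.28  0.51 -0.07  0.99 -0.    0.02]
th0.4 u,z mm -14.5 39.5 tcp [ 0.6087 -0.1741  0.1167] (array([ 0.0013,  0.0085,  0.0008, -0.0003]), np.float64(73.0))
```

View pics/w14.png

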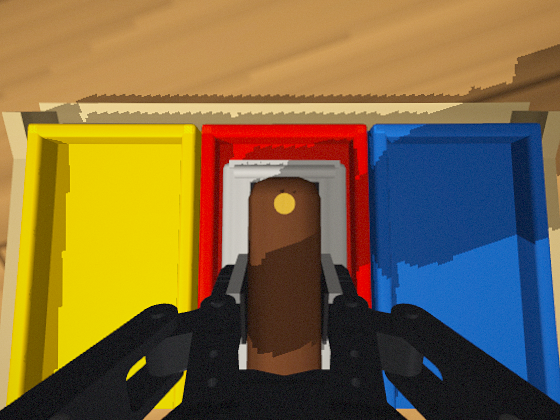

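>>> {"fn": "move_arm", "kwargs": {"commands": [0,0,0.006,0.001,0,0,0,0.012,0.002,0,0,0,0.018,0.003,0]}}

```text
time: 24.05
position: [0.6085, -0.1746, 0.1186]
orientation: [-1.342, -0.992, 0.985]
force: [-15.3, 3.6, 42.2]
finger_gap: 0.0293
```

>>> {"fn": "move_arm", "kwargs": {"commands": [0,0,0.008,0,0,0,0,0.008,0,0]}}

```text
time: 24.3
position: [0.6086, -0.1747, 0.1186]
orientation: [-1.343, -0.994, 0.984]
force: [-18.6, 4.3, 48.1]
finger_gap: 0.0291
```

```bash
python3 look.py w15
```

```text
24.3 [ 0.6086 -0.1747  0.1186] yaw 72.99 F [-18.58   4.29  48.05] q [-0.28  0.5  -0.08  0.97 -0.    0.02]
```

View pics/w15.png

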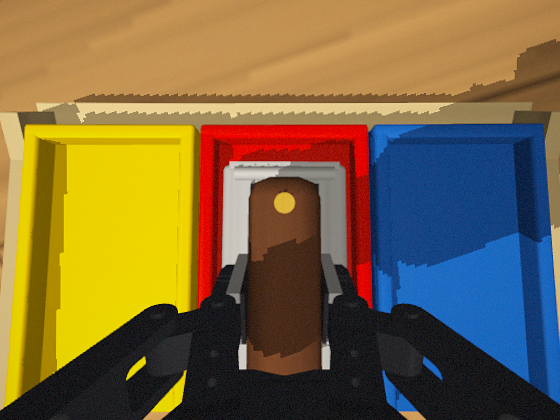

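The stop is solid, and the force direction is 22° off vertical, square to the floor, so it is flat. I'll ease the press and release.

>>> {"fn": "move_arm", "kwargs": {"commands": [0,0,-0.006,0,0,0,0,-0.01,0,0]}}

```text
time: 24.6
position: [0.6086, -0.1746, 0.1187]
orientation: [-1.342, -0.992, 0.985]
force: [-8.8, 2.0, 21.1]
finger_gap: 0.0292
```

>>> {"fn": "move_arm", "kwargs": {"commands": [0.45,0,0,0,0,0.65,0,0,0,0,0.75,0,0,0,0,0.75,0,-0.04,0,0,0.75,0,-0.1,0,0]}}

```text
time: 25.22
position: [0.6067, -0.1739, 0.1514]
orientation: [-1.333, -0.987, 0.989]
force: [0.1, -0.3, 0.4]
finger_gap: 0.0637
```

>>> {"fn": "move_arm", "kwargs": {"commands": [0.75,0,-0.1,0,0,0.75,0,-0.2,0,0,0.75,0,-0.3,0,0]}}

```text
time: 25.6
position: [0.6073, -0.174, 0.2735]
orientation: [-1.336, -0.989, 0.988]
force: [0.7, 0.0, -0.1]
finger_gap: 0.0639
```

```bash
python3 look.py w16; python3 overlay.py w16
```

```text
25.6 [ 0.6073 -0.174   0.2735] yaw 73.02 F [ 0.74  0.01 -0.1 ] q [-0.28  0.44  0.22  1.35  0.    0.02]
```

View pics/w16.png

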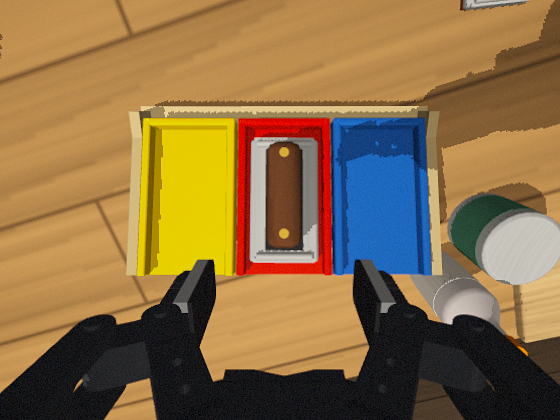

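A lies in the red bay (dots at (284,152) and (284,234)). Checking the numbers and planning the trip to B.

```bash
cat > inbay.py <<'E'
from h import *
import pickle,sys
from scipy.optimize import least_squares
n=sys.argv[1]; j=int(sys.argv[2]); d=np.array(eval(sys.argv[3]),float)
k,s=pickle.load(open(f"pics/{n}.pkl","rb")); f=trayT(pickle.load(open("tray.pkl","rb")))
def res(p):
    c,q=np.cos(p[3]),np.sin(p[3]); L=.0343
    return np.concatenate([proj(k,f((p[0]+sg*L*c-.020*0,p[1],p[2]+.020+sg*L*q),j))[0]-uv for sg,uv in zip((-1,1),d)])
r=least_squares(res,[0,0,.042,0]); print("tray x,y,z mm",(r.x[:3]*1e3).round(1),"tilt err deg",np.degrees(r.x[3]).round(1),res(r.x).round(2))
E
python3 inbay.py w16 0 "[(284.2,152.5),(284,234)]"
python3 - <<'E'
from h import *
from rig import arm
s=arm.read_state()
print(cmd(s["position"],s["orientation"],[.505,.2,.2],109))
E
```

```text
tray x,y,z mm [ 42.5   0.3 271.3] tilt err deg -89.2 [ 0. -0.  0.  0.]
(array([ 0.8195,  0.1939,  0.5253, -0.3998]), np.float64(73.02))
```

```bash
sed -i 's/def res(p):/def res(p):\n    p=np.r_[p[:2],.042,p[2]]/; s/\[0,0,.042,0\]/[0,0,0]/; s/"tray x,y,z mm",(r.x\[:3\]/"tray x,y mm",(r.x[:2]/; s/r.x\[3\]/r.x[2]/' inbay.py
python3 inbay.py w16 0 "[(284.2,152.5),(284,234)]"
```

```text
tray x,y mm [5.3 0.4] tilt err deg -0.5 [-0.12 -0.    0.11  0.  ]
```

>>> {"fn": "move_arm", "kwargs": {"commands": [1,0.12,-0.02,0.08,-0.08,1,0.24,-0.02,0.16,-0.16,1,0.36,-0.02,0.24,-0.24,1,0.48,-0.02,0.32,-0.32,1,0.6,0.0,0.4,-0.4]}}

```text
time: 26.28
position: [0.5243, 0.104, 0.2726]
orientation: [-1.033, -1.455, 1.451]
force: [0.7, 0.5, -0.6]
finger_gap: 0.0852
```

```bash

python3 - <<'E'
from h import *
from rig import arm
s=arm.read_state()
print(cmd(s["position"],s["orientation"],[.497,.2,.17],109))
E
```

```text
(array([ 0.249 ,  0.2566, -0.014 ,  0.0027]), np.float64(109.24))
```

A is at x = +5 mm, y = 0 and 0.5° off flat, so it is well placed. On to B.

>>> {"fn": "move_arm", "kwargs": {"commands": [1,0.1,0.06,-0.005,0,1,0.2,0.14,-0.01,0,1,0.23,0.2,-0.01,0,1,0.23,0.25,-0.01,0,1,0.23,0.25,-0.01,0]}}

```text
time: 26.9
position: [0.4969, 0.1904, 0.1704]
orientation: [-1.031, -1.447, 1.452]
force: [-0.1, -1.1, 0.0]
finger_gap: 0.0854
```

```bash
python3 look.py w17
```

```text
26.9 [0.4969 0.1904 0.1704] yaw 109.05 F [-0.05 -1.09  0.02] q [ 0.37  0.31 -0.25  1.01 -0.    0.03]
```

View pics/w17.png

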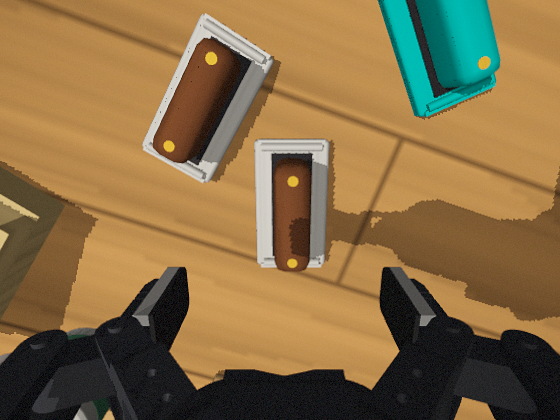

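```bash
python3 - <<'E'
from h import *
import pickle
k,s=pickle.load(open("pics/w17.pkl","rb"))
Q=onz(k,[(293,181.5),(292.3,263)],.062); d=Q[1]-Q[0]
c=Q.mean(0); print(c,np.degrees(np.arctan2(d[1],d[0])),np.linalg.norm(d))
Q=onz(k,[(256,141),(329,140),(325,266),(258,267)],.014); print(Q.mean(0))
print(cmd(s["position"],s["orientation"],[c[0],c[1],.033],109.2))
E
```

```text
[0.50588408 0.20171588 0.062     ] 19.019127621074862 0.06797987180426278
[0.5066751  0.20258685 0.014     ]
(array([ 0.0194,  0.3434, -0.0315, -0.0016]), np.float64(109.05))
```

>>> {"fn": "move_arm", "kwargs": {"commands": [1,0.019,0.08,-0.032,0,1,0.019,0.18,-0.032,0,1,0.019,0.28,-0.032,0,1,0.019,0.335,-0.032,0,1,0.019,0.343,-0.032,0]}}

```text
time: 27.58
position: [0.5076, 0.2015, 0.0338]
orientation: [-1.033, -1.448, 1.45]
force: [0.4, -0.3, 1.7]
finger_gap: 0.0855
```

>>> {"fn": "move_arm", "kwargs": {"commands": [0,0,0,0,0,0,0,0,0,0,0,0,0,0,0,0,0,0,0,0,0,0,0,0,0], "newtons": 50}}

```text
time: 28.2
position: [0.5087, 0.2019, 0.0354]
orientation: [-1.036, -1.451, 1.448]
force: [0.1, -1.8, 6.9]
finger_gap: 0.029
```

>>> {"fn": "move_arm", "kwargs": {"commands": [0,0,-0.03,0,0,0,0,-0.1,0,0,0,0,-0.22,0,0,0,0,-0.36,0,0,0,0,-0.5,0,0]}}

```text
time: 28.82
position: [0.5061, 0.2015, 0.2349]
orientation: [-1.031, -1.447, 1.451]
force: [2.0, 0.2, -6.9]
finger_gap: 0.0291
```

```bash
python3 look.py w18; python3 - <<'E'
from h import *
from rig import arm
s=arm.read_state()
print(cmd(s["position"],s["orientation"],[.655,-.088,.26],73))
E
```

```text
28.825 [0.5061 0.2015 0.2349] yaw 109.03 F [ 1.98  0.2  -6.91] q [ 0.38  0.3  -0.1   1.18  0.    0.05]
(array([-0.8059, -0.0413, -0.1068,  0.4003]), np.float64(109.03))
```

View pics/w18.png

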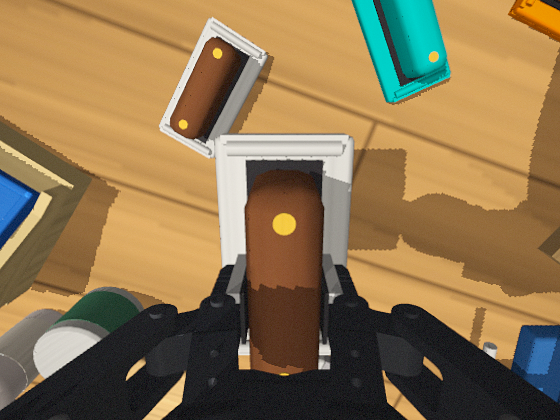

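B is held level and C is untouched. Carrying B to the blue bay.

>>> {"fn": "move_arm", "kwargs": {"commands": [0,-0.12,-0.02,-0.02,0.08,0,-0.25,-0.04,-0.04,0.16,0,-0.39,-0.05,-0.06,0.24,0,-0.53,-0.05,-0.08,0.32,0,-0.67,-0.05,-0.1,0.4]}}

```text
time: 29.5
position: [0.6323, -0.0398, 0.253]
orientation: [-1.334, -0.983, 0.986]
force: [0.9, 0.2, -6.3]
finger_gap: 0.0294
```

>>> {"fn": "move_arm", "kwargs": {"commands": [0,-0.06,0,-0.04,0,0,-0.09,0,-0.06,0,0,-0.09,0,-0.06,0]}}

```text
time: 29.88
position: [0.6446, -0.08, 0.2532]
orientation: [-1.333, -0.986, 0.988]
force: [-0.3, 0.4, -6.2]
finger_gap: 0.0296
```

```bash
python3 look.py w19;  python3 path.py 1 -0.006 0.003 0.006 -0.003
```

```text
29.875 [ 0.6446 -0.08    0.2532] yaw 72.97 F [-0.31  0.36 -6.23] q [-0.12  0.48  0.23  1.33  0.    0.17]
hover+30 u,z mm -7.5 94.2 tcp [ 0.6425 -0.0851  0.1714] (array([-1.630e-02,  2.052e-01, -3.000e-04,  1.000e-04]), np.float64(73.03))
contact u,z mm -7.5 64.2 tcp [ 0.6425 -0.0851  0.1414] (array([-1.630e-02,  2.802e-01, -4.000e-04,  1.000e-04]), np.float64(73.03))
th0.1 u,z mm -12.1 57.7 tcp [ 0.6381 -0.0838  0.1349] (array([-1.640e-02,  2.964e-01,  1.100e-02,  1.000e-04]), np.float64(73.03))
th0.2 u,z mm -16.0 50.9 tcp [ 0.6343 -0.0826  0.1281] (array([-1.640e-02,  3.136e-01,  2.080e-02,  1.000e-04]), np.float64(73.03))
th0.3 u,z mm -19.3 43.7 tcp [ 0.6312 -0.0817  0.1209] (array([-1.640e-02,  3.315e-01,  2.900e-02,  1.000e-04]), np.float64(73.03))
th0.4 u,z mm -21.9 36.3 tcp [ 0.6287 -0.0809  0.1136] (array([-1.640e-02,  3.499e-01,  3.540e-02,  1.000e-04]), np.float64(73.03))
```

View pics/w19.png

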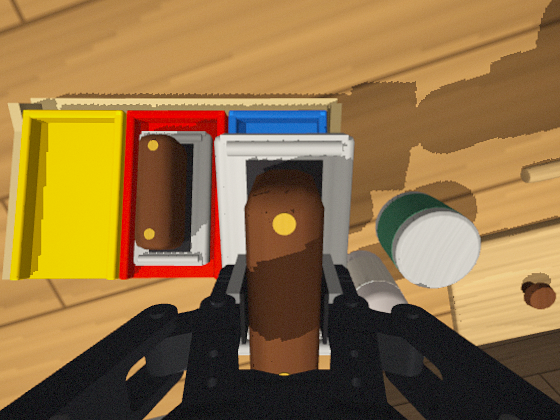

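>>> {"fn": "move_arm", "kwargs": {"commands": [0,-0.01,0.04,0,0,0,-0.016,0.1,0,0,0,-0.016,0.15,0,0,0,-0.016,0.19,0,0,0,-0.016,0.205,0,0], "newtons": 35}}

```text
time: 30.55
position: [0.6424, -0.0847, 0.1711]
orientation: [-1.333, -0.988, 0.99]
force: [-1.1, 0.3, -6.2]
finger_gap: 0.0298
```

>>> {"fn": "move_arm", "kwargs": {"commands": [0,0,0,0,0]}}

```text
time: 30.68
position: [0.6432, -0.0854, 0.1721]
orientation: [-1.334, -0.989, 0.989]
force: [-0.3, -0.6, -6.1]
finger_gap: 0.0298
```

```bash
python3 look.py w20; python3 overlay.py w20;  python3 path.py 1 -0.006 0.003 0.006 -0.003
```

```text
30.675 [ 0.6432 -0.0854  0.1721] yaw 73.06 F [-0.27 -0.58 -6.09] q [-0.13  0.5   0.06  1.13  0.    0.16]
hover+30 u,z mm -7.5 94.2 tcp [ 0.6425 -0.0851  0.1714] (array([0.0005, 0.0032, 0.0032, 0.0002]), np.float64(73.04))
contact u,z mm -7.5 64.2 tcp [ 0.6425 -0.0851  0.1414] (array([0.0005, 0.0782, 0.0033, 0.0002]), np.float64(73.04))
th0.1 u,z mm -12.1 57.7 tcp [ 0.6381 -0.0838  0.1349] (array([0.0005, 0.0944, 0.0147, 0.0002]), np.float64(73.04))
th0.2 u,z mm -16.0 50.9 tcp [ 0.6343 -0.0826  0.1281] (array([0.0005, 0.1115, 0.0246, 0.0002]), np.float64(73.04))
th0.3 u,z mm -19.3 43.7 tcp [ 0.6312 -0.0817  0.1209] (array([0.0005, 0.1294, 0.0328, 0.0002]), np.float64(73.04))
th0.4 u,z mm -21.9 36.3 tcp [ 0.6287 -0.0809  0.1136] (array([0.0005, 0.1478, 0.0393, 0.0002]), np.float64(73.04))
```

View pics/w20_o.png

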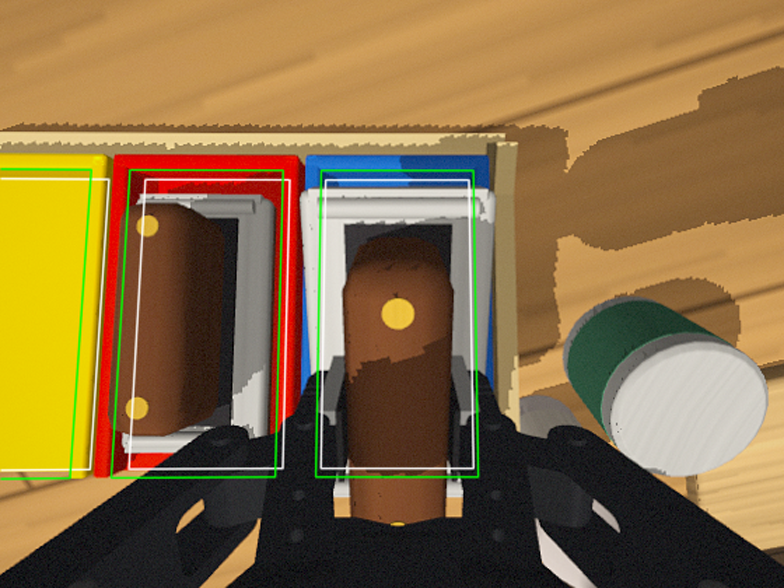

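Centred over blue (398 against 399 px). Lowering and tilting in the same way.

>>> {"fn": "move_arm", "kwargs": {"commands": [0,0,0.02,0.003,0,0,0,0.04,0.003,0,0,0,0.06,0.003,0,0,0,0.078,0.003,0]}}

```text
time: 31.22
position: [0.6413, -0.0854, 0.1407]
orientation: [-1.333, -0.987, 0.989]
force: [-9.5, 3.1, 11.6]
finger_gap: 0.0293
```

>>> {"fn": "move_arm", "kwargs": {"commands": [0,0,0.005,0.004,0,0,0,0.014,0.01,0,0,0,0.023,0.016,0,0,0,0.032,0.021,0]}}

```text
time: 31.72
position: [0.6351, -0.0835, 0.1308]
orientation: [-1.338, -0.991, 0.986]
force: [-4.9, 0.4, 6.2]
finger_gap: 0.0295
```

```bash
python3 look.py w21; python3 path.py 1 -0.006 0.003 0.006 -0.003 | tail -1
```

```text
31.725 [ 0.6351 -0.0835  0.1308] yaw 73.02 F [-4.91  0.41  6.24] q [-0.13  0.51 -0.03  1.02 -0.    0.17]
th0.4 u,z mm -21.9 36.3 tcp [ 0.6287 -0.0809  0.1136] (array([ 0.0016,  0.0415,  0.0162, -0.0001]), np.float64(73.02))
```

View pics/w21.png

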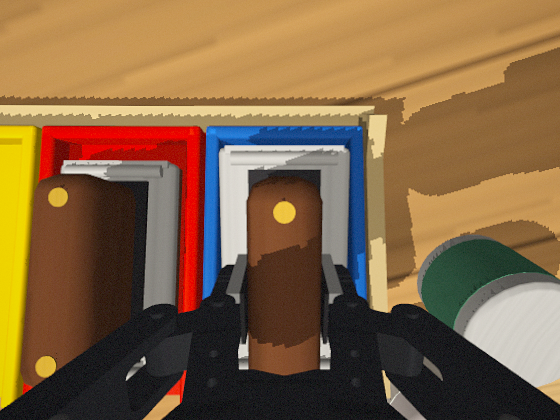

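Pivoting as before, with light contact. Continuing.

>>> {"fn": "move_arm", "kwargs": {"commands": [0,0.001,0.01,0.005,0,0,0.001,0.02,0.009,0,0,0.001,0.03,0.013,0,0,0.001,0.036,0.016,0]}}

```text
time: 32.28
position: [0.6289, -0.0816, 0.1158]
orientation: [-1.338, -0.99, 0.987]
force: [-4.3, -1.4, 6.6]
finger_gap: 0.0296
```

>>> {"fn": "move_arm", "kwargs": {"commands": [0,0,0.006,0.001,0,0,0,0.012,0.002,0]}}

```text
time: 32.52
position: [0.629, -0.0816, 0.1155]
orientation: [-1.341, -0.992, 0.985]
force: [-12.9, -0.1, 36.6]
finger_gap: 0.0296
```

```bash
python3 look.py w22; python3 path.py 1 -0.006 0.003 0.006 -0.003 | tail -1
```

```text
32.525 [ 0.629  -0.0816  0.1155] yaw 73.0 F [-12.94  -0.13  36.61] q [-0.13  0.51 -0.08  0.97 -0.    0.17]
th0.4 u,z mm -21.9 36.3 tcp [ 0.6287 -0.0809  0.1136] (array([ 0.0015,  0.0048,  0.0009, -0.0003]), np.float64(73.0))
```

View pics/w22.png

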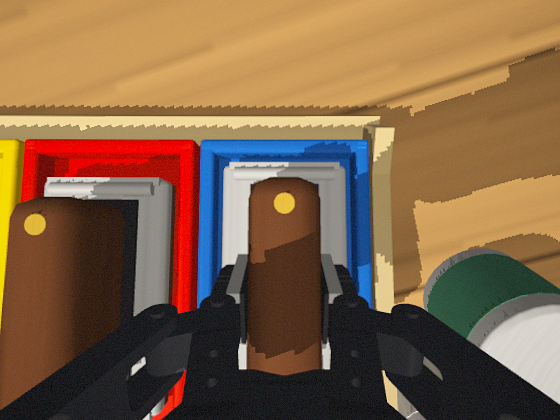

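Seated: the force jumped to 37 N, square to the floor. Ease off and release.

>>> {"fn": "move_arm", "kwargs": {"commands": [0,0,0.005,0,0,0,0,0.005,0,0,0,0,-0.004,0,0,0,0,-0.007,0,0]}}

```text
time: 33.08
position: [0.6288, -0.0816, 0.1155]
orientation: [-1.34, -0.991, 0.986]
force: [-3.9, -0.1, 6.8]
finger_gap: 0.0295
```

>>> {"fn": "move_arm", "kwargs": {"commands": [0.45,0,0,0,0,0.65,0,0,0,0,0.75,0,0,0,0,0.75,0,-0.04,0,0,0.75,0,-0.1,0,0]}}

```text
time: 33.7
position: [0.6269, -0.0806, 0.152]
orientation: [-1.334, -0.987, 0.989]
force: [0.2, 0.4, 0.0]
finger_gap: 0.0644
```

>>> {"fn": "move_arm", "kwargs": {"commands": [0.75,0,-0.1,0,0,0.75,0,-0.2,0,0,0.75,0,-0.3,0,0,0.75,0,-0.3,0.05,0]}}

```text
time: 34.2
position: [0.6115, -0.0754, 0.2767]
orientation: [-1.342, -0.995, 0.983]
force: [-0.9, 0.0, -1.2]
finger_gap: 0.0641
```

```bash
python3 look.py w23; python3 look.py t3 top; python3 look.py s3 scene
```

```text
34.2 [ 0.6115 -0.0754  0.2767] yaw 73.0 F [-0.89  0.03 -1.21] q [-0.12  0.4   0.17  1.33 -0.    0.17]
34.25 [ 0.6073 -0.0743  0.2753] yaw 73.03 F [-4.    1.06 -1.37] q [-0.12  0.4   0.16  1.33  0.    0.17]
34.3 [ 0.6076 -0.0746  0.2741] yaw 73.03 F [ 0.84 -0.04 -0.58] q [-0.12  0.4   0.16  1.33  0.    0.17]
```

View pics/w23.png

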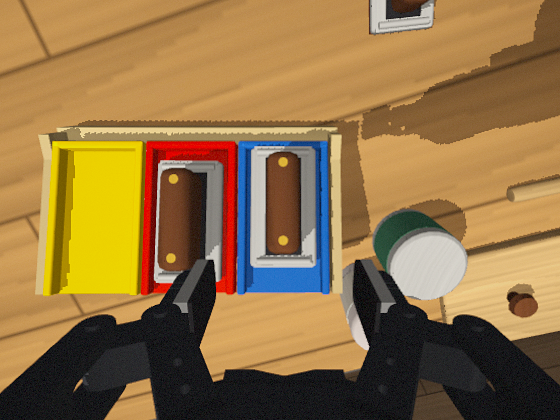

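View pics/s3.png

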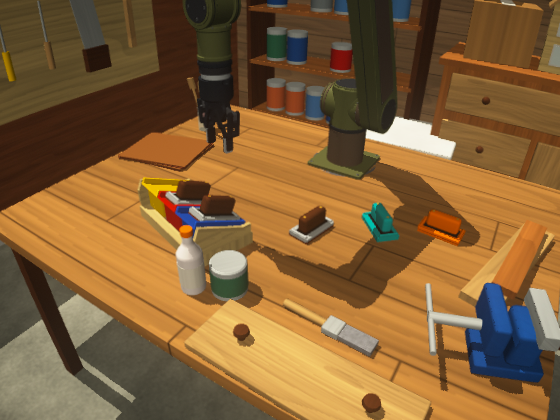

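Both lie in their bays, B against the lip, and C stands on the bench. The tin, glue and brush are where they were. Checking the numbers and that everything is at rest.

>>> {"fn": "move_arm", "kwargs": {"commands": [0.75,0,0,0,0,0.75,0,0,0,0,0.75,0,0,0,0,0.75,0,0,0,0]}}

```text
time: 34.85
position: [0.6083, -0.0749, 0.2714]
orientation: [-1.335, -0.988, 0.988]
force: [-0.6, -0.3, 0.0]
finger_gap: 0.0638
```

```bash
python3 look.py w24; python3 inbay.py w23 1 "[(283,161.5),(283.2,240)]"; python3 inbay.py w23 0 "[(173.2,179),(171,257.8)]"
python3 - <<'E'
import cv2,numpy as np
im=cv2.imread("pics/w24.png")
cv2.imwrite("pics/w24c.png",cv2.resize(im[100:310,30:350],None,fx=2.4,fy=2.4,interpolation=cv2.INTER_CUBIC))
E
```

```text
34.85 [ 0.6083 -0.0749  0.2714] yaw 73.01 F [-0.55 -0.32  0.03] q [-0.12  0.41  0.16  1.33  0.    0.17]
tray x,y mm [-10.2   0.4] tilt err deg -1.1 [ 0.06 -0.   -0.06  0.  ]
tray x,y mm [ 4.9 -0.6] tilt err deg -0.1 [ 0.04 -0.24 -0.04  0.23]
```

View pics/w24c.png

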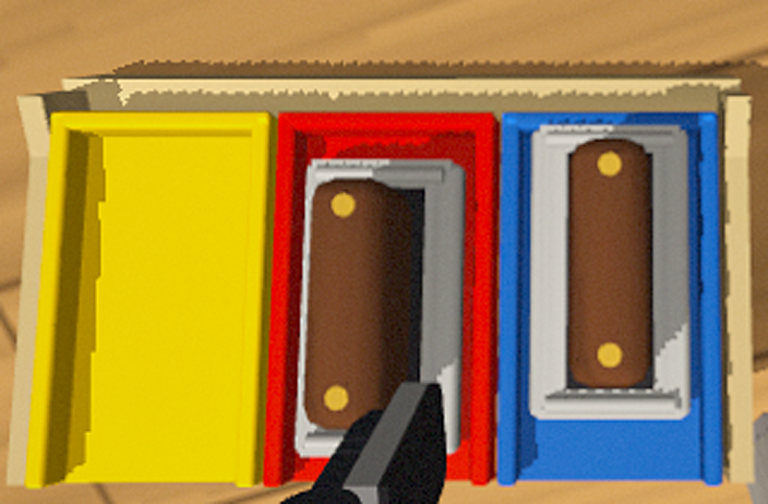

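```bash
python3 -c "
from rig import arm
print(arm.job_done())"
```

```text
the job is handed in; nothing more can be done
None
```

The coarse sander is in the red bay, the fine one is in the blue bay, and the medium one stands flat on the bench. I handed in at about 35 s.

- **Feel test:** I drew each sander at least 6 cm along the bench, then drew each again under extra load. The measured drag ratios were 0.87, 0.56 and 0.37. All three disagree with the stated 1.2, 0.45 and 0.2, but their order was clear and repeatable. They also fit if the bench averages into the friction.
- **Coarse (red bay):** in the last images it lies at x ≈ +5 mm, y ≈ 0 mm and about 0.5° off flat.
- **Fine (blue bay):** it slid a few millimetres down to the lip after release, as expected. It lies at x ≈ −10 mm, y ≈ 0 mm and about 1° off flat, and looked the same in a later picture.
- **Medium (bench):** for a moment in the second feel test it hung in the jaws, an estimated few millimetres up at most and well under the 15 mm limit. I set it straight back down and it stood flat in every later picture.
- **Bystanders:** the paint tin, glue bottle and brush look unmoved in the scene camera. The gripper was clear of everything, and the last reading showed no outside force above noise.

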